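# Clamp the enclosure and hold its sprung lid open

## Task

The shielded enclosure is standing loose in the drill vise: crank the vise handle clockwise until the jaw is tight on it. Then lift its spring-shut lid by the bar handle and hold it open at 60 degrees from closed, so that a colleague can trim the oscillator inside; finish while you are still holding it there, and leave the loose parts on the mat alone.

Things in the scene. Friction and masses are not known exactly. Their poses are not given: they have to be found in the camera images.
- vise: Cast drill vise on a swivel base (132 mm disc, lugs to x +-87), bolted down. Origin on the bench under the middle of its opening; y runs along the screw from crank end (-y) to fixed jaw. Bed, under the enclosure, 56 mm up. Jaws 96 mm wide (x), tops 107 mm up; fixed jaw from y = 40.5 to 79 mm. End block for the screw: y = -118 to -140, 66 mm wide, top 99 mm up.
- vise_jaw: Sliding jaw, 32 mm thick. Origin at bench level under its clamping face; axes as the vise. It slides to the vise's +y to close, 5 mm per turn of the crank. It meets the enclosure (pushed against the fixed jaw) when its origin is at y = -39.5 mm in the vise's frame, and is fully tight at -38.7 mm.
- crank (a joint): Turn of the crank, rad. It grows as the vise closes: clockwise seen from the crank end, about the vise's +y. At value q the grip is at x = 38 sin q, z = 38 cos q mm from the screw axis (0 = on top). Starts at 3 to 7.5; the jaw bites from 10.05; hard stop, tight, at 11.06. Takes about 3 N at the grip, 5 N while biting; at the stop it does not yield. Stays where left.
- crank_centre (a point): Point on the screw axis, 80 mm above the bench, level with the middle of the crank grip's length, 199 to 205 mm from the vise's origin towards its -y (it moves with the jaw). The crank arm, a 14 by 8 mm bar, lies 38 to 46 mm from it towards +y; the hub, 21 mm across, 36 to 52 mm.
- crank_grip: Turned steel grip of the crank: a slightly waisted roller 66 mm long, about 21 mm across, lying parallel to the screw and spinning freely on its spindle. Origin at its middle, 38 mm from the screw axis, so it goes round between 42 and 118 mm above the bench. Its y axis is its long axis, parallel to the vise's y.
- enclosure: Loose die-cast aluminium box, 0.4 kg, outside 100 (x) by 80 (y, between the jaws) by 60 mm high, oscillator board inside, two coaxial connectors standing out 12 mm at its front (-x). Origin at the middle of its underside, on the vise bed; axes as the vise. Loose by a few mm between the jaws, it slides along y when clamped.
- lid (a joint): Opening angle of the enclosure's lid, rad: 0 closed, 1.047 = 60 degrees, at most 1.75. Hinge along the enclosure's rear (+x) top edge, parallel to y; opening turns it about +y: the front edge rises and swings away to +x. A torsion spring and its weight shut it from any angle: about 5 N at the handle to start it, 6 N at 60 degrees.
- lid_hinge (a point): Middle of the lid's hinge line, at the enclosure's x = +50 mm, y = 0, z = 60.5 mm.
- lid_handle: Steel U handle on the lid near its front edge. Origin at the middle of its bar: with the lid closed, 74 mm in -x and 41 mm up from the hinge line; it turns with the lid. The bar is round, 10 mm thick, parallel to the hinge, 58 mm clear between its posts, 31 mm free under it. Lid plate 102 by 82 by 5 mm, its upper face 5 mm over the hinge line.
- breadboard: Purple plastic breadboard, 55 by 165 by 9 mm, lying on the mat; origin under its centre. Bystander.
- oscillator_can: Silver crystal oscillator can, 23 by 15 by 9.5 mm, lying on the mat; origin under its centre. Bystander.
- trimmer_pot: Blue ceramic trimmer pot housing, a disc 22 mm across and 11 mm high, on the mat; origin under its centre. Bystander.
- croc_clip: Nickel-plated crocodile clip, 50 by 10 by 10 mm, lying on the mat; origin under its centre. Bystander.

How it is judged:
On the way, in this order (a step that is already met when the one before it is completed fails the run):
1. the vise is cranked until its jaw is tight on the enclosure, the lid still shut (contact force between vise_jaw and enclosure above 15 N and value of joint lid below 0.1 rad), for 0.3 s.
2. the lid is held open at 60 degrees by its handle (value of joint lid between 0.96 and 1.134 rad and contact force between the fingers and lid_handle above 1 N), for 0.2 s.
At the end, for the whole second after the job is handed in: The fingers hold the lid still by its bar handle at 60 degrees open, within 5 degrees either way, through the last second; the vise jaw presses the enclosure with more than 15 N, and the enclosure stands level (within 3 degrees) on the vise bed, lifted less than 4 mm (all of step 2 and velocity of joint lid between -0.1 and 0.1 rad/s and contact force between vise_jaw and enclosure above 15 N and z of enclosure in the frame of vise below 0.06 m and angle between enclosure's own z axis and vertical below 0.05 rad); the arm keeps its last pose, push and grip.
It fails at once if the lid is opened before the enclosure is clamped, or the clamp lets go while it is open (value of joint lid above 0.2 rad and contact force between vise_jaw and enclosure below 5 N).
It fails at once if the breadboard is disturbed (distance of breadboard from where it was at the start of the episode above 0.015 m).
It fails at once if the oscillator can is disturbed (distance of oscillator_can from where it was at the start of the episode above 0.015 m).
It fails at once if the trimmer pot is disturbed (distance of trimmer_pot from where it was at the start of the episode above 0.015 m).
It fails at once if the crocodile clip is disturbed (distance of croc_clip from where it was at the start of the episode above 0.015 m).
It also fails if it takes over 64 s, if anything falls off the work surface, if the arm or the gripper's body presses on something with over 40 N, if the wrist force passes 120 N, or if a joint passes its speed limit or range.

## Robot

A 6-joint arm with a two-finger parallel gripper is mounted at the origin on the work surface. World frame = base frame: x ahead of the robot, y to its left, z up, the work surface at z = 0. Lengths are in m, angles in rad, forces in N, time in s.
With the tool pointing down it reaches from about 0.35 to 0.975 m from the base axis. Payload 4.9 kg.
Tool frame: the origin (TCP) lies between the finger pads; the fingertips stand 17 mm ahead of it and the grasp point (between the pads) lies 2 mm behind it; z points along the fingers, y is the direction in which the jaws open and shut (so a half turn about z gives the same grasp; the last joint's range is limited). The gripper opens to 85 mm and grips with 20 to 120 N. Pads are 22 mm wide; open, the fingers measure 114 mm over their backs; the gripper's body (76 mm by 85 mm) begins 54 mm behind the grasp point. The pads swing forward as they close: fully open they stand 13 mm farther back than shut.
Start: joints at [1.12, 0.053, 1.613, -0, 1.476, -0.119], TCP at [0.204, 0.591, 0.248] pointing down, gripper open.
Joint ranges: [-3.01, 3.01], [-1.01, 2.22], [0.06, 2.58], [-1.02, 4.17], [0.09, 2.62], [-3.14, 3.14]. Speed limits (rad/s): [2.57, 2.57, 3.14, 3.14, 3.14, 3.14].

## Interface

Orientations are given as a unit quaternion [w, x, y, z].
In Python, from plant import state, grab_frame, camera_model, job_done, find_in, silhouettes, landmark_of gives the robot as it stands.
- The arm moves only by the shell command python3 -m crank 'ROWS'. ROWS is JSON, a list of rows, each an object with "angular": the turn, a rotation vector about the tool's x, y, z each as a share of 5 degrees, from -1 to 1, a list of three; "delta_pos": the shift along the tool's x, y, z each as a share of 3 cm, from -1 to 1, a list of three; "gripper": the opening, from 0 (shut) to 1 (fully open). In form: [{"angular": [ax, ay, az], "delta_pos": [tx, ty, tz], "gripper": gripper}, ...]. A call has 1 to 12 rows; each row shifts and turns the commanded pose from where the row before left it, along the tool's axes as they then stand; what a row does not reach is not made up. A row lasts 1/8 s, in which the tool goes at most 62.5 mm and 10.7 degrees, less where a joint would pass 70% of its speed; a pose out of reach is approached as far as the arm can. A call with a number of a shift or a turn outside -1 to 1 is refused whole. A call with a gripper value outside its range is refused whole. The fingers move at their own pace and stop on an object; the grip force is fixed at half the most. Time passes only in rows, so rows that do not move let the fingers close. It gives the time, the measured TCP pose, the force and the opening at its end, in the units of the state.
- state(): the state, without advancing time (a new reading comes with each control period).
- grab_frame(name): name is "scene" or "side" or "wrist"; returns the picture (400x640x3 uint8, red, green, blue); there is no depth.
- camera_model(name): a dict with "camera_matrix" (3x3 intrinsics, pixels), "rvec" (rotation vector, rad) and "tvec" (3), from world to camera coordinates, as OpenCV has them; the wrist camera has in their place "mount" (4x4, takes a point from camera to tool coordinates, whose origin is the TCP and whose axes are the flange's). Camera axes: x right, y down, z forward; pixel columns grow to the right and rows downward; lengths in m; the calibration is good to about 2 mm. A picture is of the moment at which its call begins: read the wrist's pose just before it. camera_model takes no time and is no camera call.
- job_done(): hands the job in, once; it reports no verdict.
Trained networks look in the newest picture that a camera, given by its name, has taken for a name from the list of things; names that differ only in an ending like _2 or _b are one class to them, and where a whole thing is asked for, a point or a joint stands for the part that bears it (a point fixed in the world has none). Each returns a list of dicts, best first, with "conf" (0 to 1); they miss things now and then, are a little off and sometimes report something else, mostly with a low value. They report only what shows in the picture. A call takes as long as a camera call.
- find_in(camera, target): "bbox" ([left, top, right, bottom] in pixels, round what is visible of it).
- silhouettes(camera, target): "mask" (400x640 bool, what is visible of it) and "bbox" ([left, top, right, bottom] in pixels, round what is visible of it).
- landmark_of(camera, target): "pixel" ([column, row] in pixels: a listed point, or the origin of a listed thing).
The state is a dict: "time": time; "joint_pos": joint angles; "joint_vel": joint speeds; "joint_efforts": joint torques, N m; "tool_pos": TCP position; "tool_rot": TCP orientation; "contact_force": force on the tool from outside, world axes, zero at the start; "ft_torque": the same for the moment, N m; "gripper_width": opening from 0.0 (shut) to 1.0 (fully open).
Only numpy, scipy, OpenCV 4.12 (cv2) and the standard library are available. Lean on these libraries where they do the work, as an engineer would, in place of code of your own. Each camera call takes 0.05 s, during which the arm holds its last target.

## Working session

There is one attempt and no reset: what is moved stays moved. The work goes in short steps, Python scripts to look and compute and a shell command to move; the robot and the scene stay as the last step left them, time stands still between calls to the robot, and variables do not carry over. Pictures are saved under pics/ and viewed, and the job is handed in when it is done.

```bash
ls; mkdir -p pics
python3 - <<'E'
from plant import *
import cv2,numpy as np
s=state();print(s)
for c in ['scene','side','wrist']:
    im=grab_frame(c);cv2.imwrite(f'pics/a_{c}.png',im[:,:,::-1]);m=camera_model(c)
    print(c,{k:np.round(np.array(v),4).tolist() for k,v in m.items()})
E
```

```text
pics
{'time': 0.0, 'joint_pos': array([ 1.11998103e+00,  5.33919571e-02,  1.61429864e+00,  2.27944857e-05,
        1.47599157e+00, -1.19000371e-01]), 'joint_vel': array([-0.00076859,  0.00110917,  0.00206583, -0.00081589,  0.00086807,
        0.00027856]), 'joint_efforts': array([ 9.17788602e-04, -3.93696356e+01, -3.70175171e+01, -2.69451175e-05,
        7.23664052e-03,  8.48979852e-06]), 'tool_pos': array([0.20333625, 0.59037781, 0.24703845]), 'tool_rot': array([-3.04536028e-04,  1.65148386e-01,  9.86268178e-01, -9.99450341e-04]), 'contact_force': array([-0.12137646,  0.26784825, -0.27944782]), 'ft_torque': array([-0.01976276,  0.015623  ,  0.01443708]), 'gripper_width': 1.0009511111187355}
scene {'camera_matrix': [[433.8804, 0.0, 319.1291], [0.0, 433.8804, 201.1604], [0.0, 0.0, 1.0]], 'rvec': [1.9702, 1.108, -0.5694], 'tvec': [-0.2911, -0.1803, 1.4716]}
side {'camera_matrix': [[387.5304, 0.0, 322.5124], [0.0, 387.5304, 199.0306], [0.0, 0.0, 1.0]], 'rvec': [2.4687, -0.2719, 0.0961], 'tvec': [-0.5165, 0.1741, 0.9751]}
wrist {'camera_matrix': [[352.4279, 0.0, 318.2533], [0.0, 352.4279, 198.0395], [0.0, 0.0, 1.0]], 'mount': [[-0.0006, -0.9559, -0.2937, 0.0753], [1.0, -0.0006, 0.0, 0.0011], [-0.0002, -0.2937, 0.9559, -0.1261], [0.0, 0.0, 0.0, 1.0]]}
```

View pics/a_scene.png

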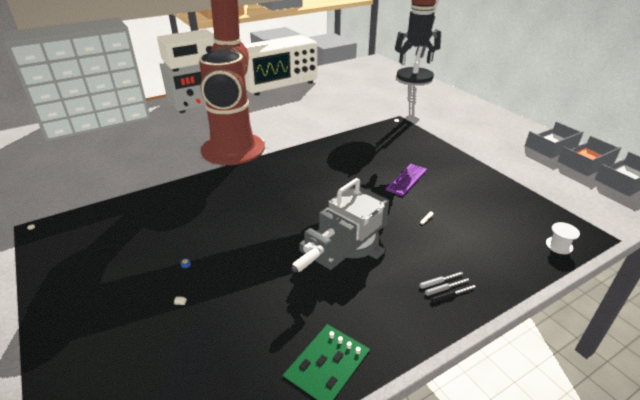

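View pics/a_side.png

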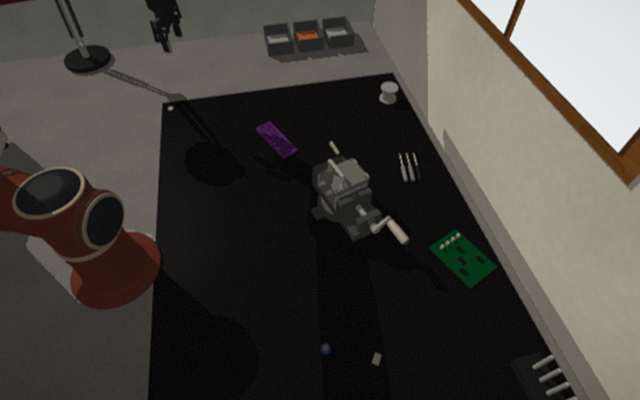

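View pics/a_wrist.png

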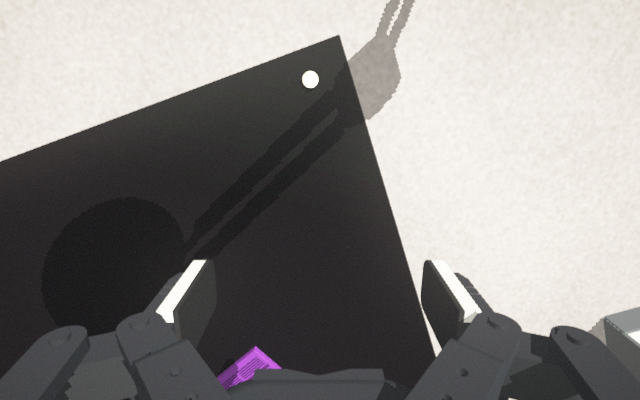

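The scene view has the vise at about (345,230) and the white crank grip at (305,258). In the side view they are at (345,200) and (397,231). Next I'll triangulate landmarks from both cameras.

```bash
cat > h.py <<'E'
from plant import *
import cv2,numpy as np
from scipy.spatial.transform import Rotation as R
from scipy.optimize import least_squares
def P(c):
    m=camera_model(c)
    if 'rvec' in m: return np.array(m['camera_matrix']),np.array(m['rvec'],float).ravel(),np.array(m['tvec'],float).ravel()
    s=state();M=np.array(m['mount']);q=s['tool_rot'];T=np.eye(4);T[:3,:3]=R.from_quat([q[1],q[2],q[3],q[0]]).as_matrix();T[:3,3]=s['tool_pos']
    W=np.linalg.inv(T@M);return np.array(m['camera_matrix']),R.from_matrix(W[:3,:3]).as_rotvec(),W[:3,3]
def proj(cam,X):
    K,r,t=cam;return cv2.projectPoints(np.atleast_2d(X).astype(float),r,t,K,None)[0][:,0]
def tri(cams,pix):
    f=lambda X:np.concatenate([proj(c,X)[0]-p for c,p in zip(cams,pix)])
    r=least_squares(f,[0.5,0,0.1]);return r.x,np.abs(r.fun).max()
def tool():
    s=state();q=s['tool_rot'];return s['tool_pos'],R.from_quat([q[1],q[2],q[3],q[0]])
E
python3 - <<'E'
from h import *
for c in ['scene','side']: grab_frame(c)
C={c:P(c) for c in ['scene','side']}
for n in ['vise','vise_jaw','crank_centre','crank_grip','enclosure','lid_hinge','lid_handle','breadboard','oscillator_can','trimmer_pot','croc_clip']:
    d={c:landmark_of(c,n) for c in C}
    o={c:(np.round(d[c][0]['pixel'],1).tolist(),round(d[c][0]['conf'],2)) if d[c] else None for c in C}
    if all(o.values()):
        X,e=tri([C[c] for c in C],[np.array(d[c][0]['pixel']) for c in C]); print(n,o,X.round(4),e.round(1))
    else: print(n,o)
print(state()['time'])
E
```

```text
vise {'scene': ([352.6, 239.9], 0.63), 'side': ([341.4, 205.2], 0.61)} [ 6.002e-01  7.350e-02 -4.000e-04] 0.9
vise_jaw {'scene': ([339.7, 245.6], 0.93), 'side': ([347.9, 214.4], 0.68)} [0.6078 0.0308 0.0077] 0.3
crank_centre {'scene': ([294.3, 258.2], 0.71), 'side': ([386.4, 242.0], 0.91)} [ 0.6592 -0.1194  0.0823] 0.0
crank_grip {'scene': ([305.7, 260.6], 0.76), 'side': ([395.3, 232.8], 0.55)} [ 0.6854 -0.1056  0.0908] 0.5
enclosure {'scene': ([356.3, 221.9], 0.7), 'side': ([337.3, 193.2], 0.93)} [0.59   0.0882 0.0425] 1.7
lid_hinge {'scene': ([374.5, 212.4], 0.86), 'side': ([358.8, 167.8], 0.73)} [0.6501 0.097  0.113 ] 0.7
lid_handle {'scene': ([347.6, 183.1], 0.57), 'side': ([336.0, 168.8], 0.63)} [0.5785 0.0677 0.1613] 0.2
breadboard {'scene': ([404.8, 179.0], 0.59), 'side': ([376.2, 357.3], 0.66)} [ 0.5961 -0.0062 -0.0289] 124.2
oscillator_can {'scene': ([179.4, 302.5], 0.63), 'side': ([377.0, 360.5], 0.39)} [ 0.5713 -0.3547 -0.0018] 0.1
trimmer_pot {'scene': ([186.9, 267.2], 0.45), 'side': ([324.2, 349.4], 0.64)} [ 0.4653 -0.3057 -0.0102] 0.7
croc_clip {'scene': ([422.8, 219.1], 0.6), 'side': ([335.4, 147.1], 0.41)} [0.6343 0.279  0.011 ] 2.3
1.35
```

Run:
```python
from h import *
p,r=tool()
d=np.array([.64,-.08,.27])-p
print((r.inv().apply(d)/.03).round(2))
# desired R
a=np.deg2rad(17);vx=np.array([np.cos(a),np.sin(a),0]);z=np.array([0,0,-1.]);Rd=np.stack([np.cross(vx,z),vx,z],1)
print(Rd, (r.inv()*R.from_matrix(Rd)).as_rotvec(degrees=True))
```

```text
[-21.04 -16.41  -0.72]
[[-0.2923717   0.95630476  0.        ]
 [ 0.95630476  0.2923717   0.        ]
 [ 0.          0.         -1.        ]] [1.05627150e-03 1.28681058e-03 5.39919103e+01]
```

```bash
python3 -m crank '[{"angular":[0,0,0],"delta_pos":[-0.88,-0.68,-0.06],"gripper":1},{"angular":[0,0,0],"delta_pos":[-0.88,-0.68,-0.06],"gripper":1},{"angular":[0,0,0],"delta_pos":[-0.88,-0.68,-0.06],"gripper":1},{"angular":[0,0,0],"delta_pos":[-0.88,-0.68,-0.06],"gripper":1},{"angular":[0,0,0],"delta_pos":[-0.88,-0.68,-0.06],"gripper":1},{"angular":[0,0,0],"delta_pos":[-0.88,-0.68,-0.06],"gripper":1},{"angular":[0,0,0],"delta_pos":[-0.88,-0.68,-0.06],"gripper":1},{"angular":[0,0,0],"delta_pos":[-0.88,-0.68,-0.06],"gripper":1},{"angular":[0,0,0],"delta_pos":[-0.88,-0.68,-0.06],"gripper":1},{"angular":[0,0,0],"delta_pos":[-0.88,-0.68,-0.06],"gripper":1},{"angular":[0,0,0],"delta_pos":[-0.88,-0.68,-0.06],"gripper":1},{"angular":[0,0,0],"delta_pos":[-0.88,-0.68,-0.06],"gripper":1}]'
python3 -m crank '[{"angular":[0,0,0],"delta_pos":[-0.88,-0.68,0],"gripper":1},{"angular":[0,0,0],"delta_pos":[-0.88,-0.68,0],"gripper":1},{"angular":[0,0,0],"delta_pos":[-0.88,-0.68,0],"gripper":1},{"angular":[0,0,0],"delta_pos":[-0.88,-0.68,0],"gripper":1},{"angular":[0,0,0],"delta_pos":[-0.88,-0.68,0],"gripper":1},{"angular":[0,0,0],"delta_pos":[-0.88,-0.68,0],"gripper":1},{"angular":[0,0,0],"delta_pos":[-0.88,-0.68,0],"gripper":1},{"angular":[0,0,0],"delta_pos":[-0.88,-0.68,0],"gripper":1},{"angular":[0,0,0],"delta_pos":[-0.88,-0.68,0],"gripper":1},{"angular":[0,0,0],"delta_pos":[-0.88,-0.68,0],"gripper":1},{"angular":[0,0,0],"delta_pos":[-0.88,-0.68,0],"gripper":1},{"angular":[0,0,0],"delta_pos":[-0.88,-0.68,0],"gripper":1}]'
python3 -m crank '[{"angular":[0,0,1],"delta_pos":[0,0,0],"gripper":1},{"angular":[0,0,1],"delta_pos":[0,0,0],"gripper":1},{"angular":[0,0,1],"delta_pos":[0,0,0],"gripper":1},{"angular":[0,0,1],"delta_pos":[0,0,0],"gripper":1},{"angular":[0,0,1],"delta_pos":[0,0,0],"gripper":1},{"angular":[0,0,1],"delta_pos":[0,0,0],"gripper":1},{"angular":[0,0,1],"delta_pos":[0,0,0],"gripper":1},{"angular":[0,0,1],"delta_pos":[0,0,0],"gripper":1},{"angular":[0,0,1],"delta_pos":[0,0,0],"gripper":1},{"angular":[0,0,1],"delta_pos":[0,0,0],"gripper":1},{"angular":[0,0,0.8],"delta_pos":[0,0,0],"gripper":1},{"angular":[0,0,0],"delta_pos":[0,0,0],"gripper":1}]'
cat > fit.py <<'E'
from h import *
import sys
cams=['scene','side','wrist']
C={}
for c in cams: C[c]=P(c); im=grab_frame(c); cv2.imwrite(f'pics/{sys.argv[1]}_{c}.png',im[:,:,::-1])
obs=[]
for n in ['vise','vise_jaw','crank_centre','crank_grip','enclosure','lid_hinge','lid_handle']:
    for c in cams:
        d=landmark_of(c,n)
        if d and d[0]['conf']>.3: obs.append((n,c,np.array(d[0]['pixel']),d[0]['conf']))
def model(p):
    x,y,a,q,e,lid=p
    Rz=R.from_euler('z',a).as_matrix();o=np.array([x,y,0])
    jy=-.0395+(q-10.05)*.005/2/np.pi
    cy=-.199-(11.06-q)*.005/2/np.pi   # approx
    c=np.array([0,cy,.08]);h=np.array([.05,e,.1165])
    return {k:o+Rz@np.array(v) for k,v in dict(vise=[0,0,0],vise_jaw=[0,jy,0],crank_centre=c,crank_grip=c+.038*np.array([np.sin(q),0,np.cos(q)]),enclosure=[0,e,.056],lid_hinge=h,
      lid_handle=h+np.array([-.074*np.cos(lid)+.041*np.sin(lid),0,.074*np.sin(lid)+.041*np.cos(lid)])).items()}
def res(p):
    m=model(p);return np.concatenate([(proj(C[c],m[n])[0]-u)*cf/(2 if c!='wrist' else 4) for n,c,u,cf in obs]+[[p[4]/.002,p[5]/.02 if len(sys.argv)<3 else 0]])
best=None
for q0 in [3.5,4.5,5.5,6.5,7.4]:
    s=least_squares(res,[.6,.07,.29,q0,0,0],loss='soft_l1',x_scale=[.01,.01,.05,.3,.002,.05])
    print(q0,s.cost.round(2),s.x.round(4))
    if best is None or s.cost<best.cost: best=s
m=model(best.x)
for n,c,u,cf in obs: print(n,c,u.round(0),round(cf,2),(proj(C[c],m[n])[0]-u).round(1))
for k,v in m.items(): print(k,v.round(4))
print(state()['time'],tool()[0].round(4),state()['contact_force'].round(1))
E
python3 fit.py b
```

```text
time: 2.85
tool_pos: [0.4239, 0.2553, 0.2702]
tool_rot: [0.0, 0.165, 0.986, 0.0]
contact_force: [0.5, 0.8, -0.1]
gripper_width: 1.0
time: 4.35
tool_pos: [0.6437, -0.0793, 0.2699]
tool_rot: [0.0, 0.165, 0.986, 0.0]
contact_force: [-0.1, 0.2, 0.5]
gripper_width: 1.0
time: 5.85
tool_pos: [0.6431, -0.0784, 0.2698]
tool_rot: [-0.0, 0.595, 0.804, -0.0]
contact_force: [-0.5, 0.0, 0.4]
gripper_width: 1.002
3.5 45.74 [ 5.96000e-01  8.52000e-02  2.94300e-01 -1.14551e+01 -2.80000e-03
  9.00000e-04]
4.5 39.53 [ 5.9930e-01  7.6500e-02  2.8580e-01  7.4199e+00 -1.0000e-04  2.3000e-03]
5.5 42.45 [6.02500e-01 6.80000e-02 2.74900e-01 2.63127e+01 1.70000e-03 3.50000e-03]
6.5 39.53 [ 5.9930e-01  7.6500e-02  2.8580e-01  7.4199e+00 -1.0000e-04  2.3000e-03]
7.4 39.53 [ 5.9930e-01  7.6500e-02  2.8580e-01  7.4199e+00 -1.0000e-04  2.3000e-03]
vise scene [352. 241.] 0.95 [ 0.3 -0.9]
vise side [339. 206.] 0.73 [ 1.7 -3. ]
vise_jaw scene [339. 250.] 0.55 [ 3. -2.]
vise_jaw wrist [318.  45.] 0.76 [2.8 1.1]
crank_centre scene [295. 261.] 0.61 [-0.2 -2.9]
crank_centre side [359. 169.] 0.68 [25.6 73.2]
crank_grip scene [306. 259.] 0.6 [-0.3  0.8]
crank_grip side [397. 233.] 0.78 [ 0.5 -0.7]
crank_grip wrist [358. 225.] 0.76 [-1.5 -0.2]
enclosure scene [351. 238.] 0.66 [  2.8 -15.6]
enclosure side [341. 191.] 0.83 [0.1 0.1]
lid_hinge scene [374. 213.] 0.83 [-1.7 -1.9]
lid_hinge side [358. 169.] 0.9 [0.9 0.9]
lid_handle scene [348. 186.] 0.5 [-0.3 -1.8]
lid_handle side [338. 166.] 0.55 [-3.4  3.2]
vise [0.5993 0.0765 0.    ]
vise_jaw [0.611  0.0366 0.    ]
crank_centre [ 0.6562 -0.1172  0.08  ]
crank_grip [ 0.6893 -0.1075  0.096 ]
enclosure [0.5993 0.0764 0.056 ]
lid_hinge [0.6473 0.0905 0.1165]
lid_handle [0.5764 0.0697 0.1577]
7.05 [ 0.6432 -0.0784  0.2699] [-0.3  0.3 -0.5]
```

Run:
```python
from h import *
im=cv2.imread('pics/b_wrist.png');c=P('wrist')
for X in [[.6562,-.1172,.08],[.6893,-.1075,.096],[.5764,.0697,.1577]]:
    u=proj(c,X)[0].astype(int);cv2.circle(im,u.tolist(),4,(0,0,255),1)
# grip axis line
y=np.array([-np.sin(.2858),np.cos(.2858),0]);g=np.array([.6893,-.1075,.096])
a=proj(c,np.array([g-.033*y,g+.033*y])).astype(int);cv2.line(im,a[0].tolist(),a[1].tolist(),(0,255,0),1)
cv2.imwrite('pics/b2.png',im)
```

```text
(no output)
```

View pics/b2.png

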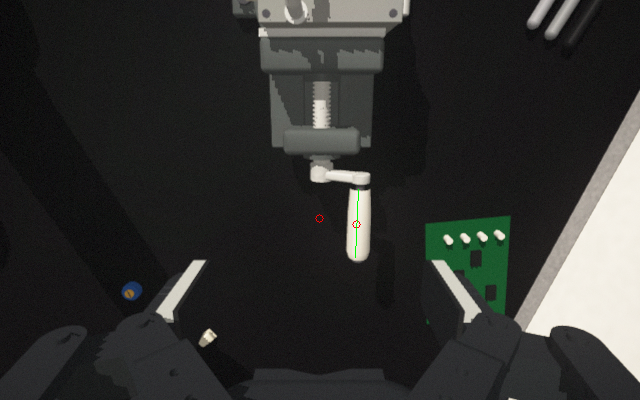

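The grip overlay at (357,225) lies along the white roller, so the fit is good. Next I'll work out the approach.

```bash
cat > go.py <<'E'
from h import *
# pose of vise
YAW=.2858;VO=np.array([.5993,.0765,0]);RV=R.from_euler('z',YAW)
z=np.array([0,0,-1.]);vx=RV.apply([1,0,0]);RD=R.from_matrix(np.stack([np.cross(vx,z),vx,z],1))
def to(pt,Rd=RD,show=True):
    p,r=tool();d=r.inv().apply(pt-p)/.03
    print('shares',d.round(2),'rot deg',(r.inv()*Rd).as_rotvec(degrees=True).round(2),'F',state()['contact_force'].round(1),'w',round(state()['gripper_width'],3),'t',round(state()['time'],2))
E
python3 - <<'E'
from go import *
g=np.array([.6893,-.1075,.096])
to(g+RV.apply([0,-.006,-.002]))
E
```

```text
shares [-1.58  1.19  5.86] rot deg [0.   0.   0.61] F [-0.3  0.3 -0.5] w 1.0 t 7.05
```

```bash
python3 -m crank '[{"angular":[0,0,0.12],"delta_pos":[-0.79,0.6,0],"gripper":1},{"angular":[0,0,0],"delta_pos":[-0.79,0.6,0.6],"gripper":1},{"angular":[0,0,0],"delta_pos":[0,0,1],"gripper":1},{"angular":[0,0,0],"delta_pos":[0,0,1],"gripper":1},{"angular":[0,0,0],"delta_pos":[0,0,0.8],"gripper":0.8},{"angular":[0,0,0],"delta_pos":[0,0,0],"gripper":0.8}]'
python3 - <<'E'
from go import *
im=grab_frame('wrist');cv2.imwrite('pics/c.png',im[:,:,::-1])
g=np.array([.6893,-.1075,.096])
c=P('wrist')
for n in ['crank_grip','crank_centre']:
  d=landmark_of('wrist',n);print([(x['pixel'],x['conf']) for x in d])
print(proj(c,g))
to(g+RV.apply([0,-.006,-.002]))
E
```

```text
time: 7.8
tool_pos: [0.6896, -0.1131, 0.1647]
tool_rot: [-0.003, 0.599, 0.801, -0.001]
contact_force: [0.9, 0.5, 0.7]
gripper_width: 0.799
[([321.2, 215.2], 0.69), ([39.7, 306.1], 0.19)]
[]
[[318.40650385 213.63618755]]
shares [ 0.03 -0.03  2.52] rot deg [0.12 0.07 0.02] F [-0.5 -0.2  0.3] w 0.799 t 7.95
```

View pics/c.png

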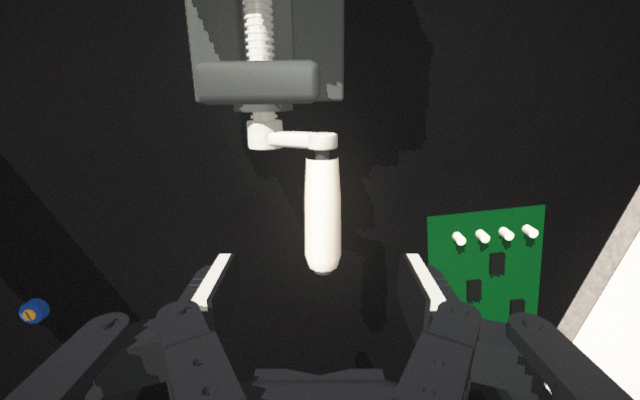

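The grip, at column 321, is centred between the fingers. I'll descend and close on it.

```bash
python3 -m crank '[{"angular":[0,0,0],"delta_pos":[0,0,0.84],"gripper":0.8},{"angular":[0,0,0],"delta_pos":[0,0,0.84],"gripper":0.8},{"angular":[0,0,0],"delta_pos":[0,0,0.84],"gripper":0.6},{"angular":[0,0,0],"delta_pos":[0,0,0],"gripper":0.4},{"angular":[0,0,0],"delta_pos":[0,0,0],"gripper":0},{"angular":[0,0,0],"delta_pos":[0,0,0],"gripper":0},{"angular":[0,0,0],"delta_pos":[0,0,0],"gripper":0}]'
python3 - <<'E'
from go import *
im=grab_frame('wrist');cv2.imwrite('pics/d.png',im[:,:,::-1])
im=grab_frame('scene');cv2.imwrite('pics/d2.png',im[100:300,200:450,::-1].repeat(2,0).repeat(2,1))
g=np.array([.6893,-.1075,.096])
to(g+RV.apply([0,-.006,-.002]))
p,_=tool();print(RV.inv().apply(p-VO))
E
```

```text
time: 8.82
tool_pos: [0.6921, -0.1137, 0.0942]
tool_rot: [0.001, 0.599, 0.801, 0.0]
contact_force: [-1.1, 0.0, 2.0]
gripper_width: 0.233
shares [ 0.02 -0.04 -0.  ] rot deg [0.14 0.08 0.02] F [0.8 0.3 2.5] w 0.233 t 8.93
[ 0.03553872 -0.20863347  0.09388442]
```

View pics/d.png

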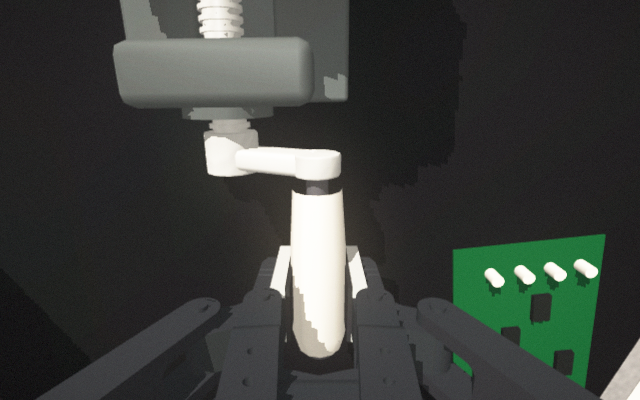

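View pics/d2.png

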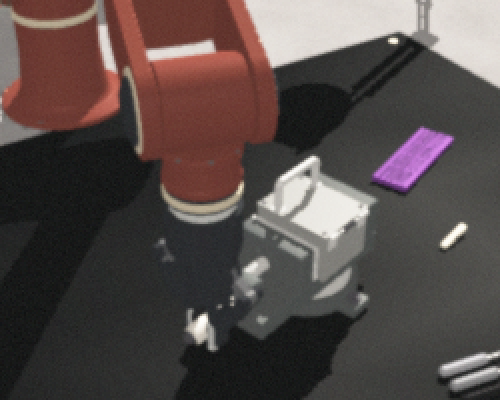

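Run:
```python
import numpy as np
q=1.17+.15*np.arange(0,27)
for i in range(26): print(round(q[i+1],2),(38/30*np.array([np.sin(q[i+1])-np.sin(q[i]),-np.cos(q[i+1])+np.cos(q[i])])).round(3))
```

```text
1.32 [0.061 0.18 ]
1.47 [0.033 0.187]
1.62 [0.005 0.19 ]
1.77 [-0.024  0.188]
1.92 [-0.051  0.183]
2.07 [-0.078  0.173]
2.22 [-0.103  0.159]
2.37 [-0.126  0.142]
2.52 [-0.146  0.122]
2.67 [-0.162  0.099]
2.82 [-0.175  0.073]
2.97 [-0.184  0.046]
3.12 [-0.189  0.018]
3.27 [-0.19 -0.01]
3.42 [-0.186 -0.038]
3.57 [-0.178 -0.066]
3.72 [-0.166 -0.092]
3.87 [-0.151 -0.115]
4.02 [-0.132 -0.137]
4.17 [-0.11  -0.155]
4.32 [-0.086 -0.169]
4.47 [-0.059 -0.18 ]
4.62 [-0.032 -0.187]
4.77 [-0.003 -0.19 ]
4.92 [ 0.025 -0.188]
5.07 [ 0.053 -0.182]
```

```bash
python3 -m crank '[{"angular":[0,0,0],"delta_pos":[0.004,0.061,0.18],"gripper":0},{"angular":[0,0,0],"delta_pos":[0.004,0.033,0.187],"gripper":0},{"angular":[0,0,0],"delta_pos":[0.004,0.005,0.19],"gripper":0},{"angular":[0,0,0],"delta_pos":[0.004,-0.024,0.188],"gripper":0},{"angular":[0,0,0],"delta_pos":[0.004,-0.051,0.183],"gripper":0},{"angular":[0,0,0],"delta_pos":[0.004,-0.078,0.173],"gripper":0}]'
python3 - <<'E'
from go import *
p,_=tool();v=RV.inv().apply(p-VO);print(v.round(4),'exp for q=2.07',.038*np.sin(2.07),.08-.002+.038*np.cos(2.07),RV.inv().apply(state()['contact_force']).round(1),state()['gripper_width'])
E
```

```text
time: 9.68
tool_pos: [0.6917, -0.113, 0.0592]
tool_rot: [0.003, 0.599, 0.801, 0.002]
contact_force: [9.0, 0.8, -2.1]
gripper_width: 0.232
[ 0.0353 -0.2079  0.0592] exp for q=2.07 0.03336263439396497 0.05980839132196865 [ 8.8 -1.7 -2.1] 0.23249266428135915
```

```bash
python3 -m crank '[{"angular":[0,0,0],"delta_pos":[0.004,-0.063,0.159],"gripper":0},{"angular":[0,0,0],"delta_pos":[0.004,-0.106,0.142],"gripper":0},{"angular":[0,0,0],"delta_pos":[0.004,-0.146,0.122],"gripper":0},{"angular":[0,0,0],"delta_pos":[0.004,-0.162,0.099],"gripper":0},{"angular":[0,0,0],"delta_pos":[0.004,-0.175,0.073],"gripper":0},{"angular":[0,0,0],"delta_pos":[0.004,-0.184,0.046],"gripper":0},{"angular":[0,0,0],"delta_pos":[0.004,-0.189,0.018],"gripper":0}]'
python3 - <<'E'
from go import *
p,_=tool();v=RV.inv().apply(p-VO);print(v.round(4),'exp for q=3.12',.038*np.sin(3.12),.08-.002+.038*np.cos(3.12),RV.inv().apply(state()['contact_force']).round(1),state()['gripper_width'])
E
```

```text
time: 10.55
tool_pos: [0.6593, -0.122, 0.0386]
tool_rot: [0.0, 0.599, 0.801, -0.001]
contact_force: [4.1, -2.8, -1.2]
gripper_width: 0.233
[ 0.0016 -0.2074  0.0386] exp for q=3.12 0.0008204570775916465 0.040008858266908726 [ 3.2 -3.8 -1.2] 0.23269655061782332
```

```bash
python3 -m crank '[{"angular":[0,0,0],"delta_pos":[0.004,-0.19,-0.01],"gripper":0},{"angular":[0,0,0],"delta_pos":[0.004,-0.186,-0.038],"gripper":0},{"angular":[0,0,0],"delta_pos":[0.004,-0.178,-0.066],"gripper":0},{"angular":[0,0,0],"delta_pos":[0.004,-0.166,-0.092],"gripper":0},{"angular":[0,0,0],"delta_pos":[0.004,-0.151,-0.115],"gripper":0},{"angular":[0,0,0],"delta_pos":[0.004,-0.132,-0.137],"gripper":0},{"angular":[0,0,0],"delta_pos":[0.004,-0.11,-0.155],"gripper":0}]'
python3 - <<'E'
from go import *
p,_=tool();v=RV.inv().apply(p-VO);q=4.17;print(v.round(4),'exp ',.038*np.sin(q),.08-.002+.038*np.cos(q),RV.inv().apply(state()['contact_force']).round(1),state()['gripper_width'])
E
```

```text
time: 11.42
tool_pos: [0.6277, -0.1311, 0.0573]
tool_rot: [0.002, 0.599, 0.801, -0.0]
contact_force: [8.4, -4.8, -3.7]
gripper_width: 0.23
[-0.0312 -0.2072  0.0573] exp  -0.03254616301827004 0.05838502427255666 [ 6.7 -6.9 -3.7] 0.2295939324681977
```

```bash
python3 -m crank '[{"angular":[0,0,0],"delta_pos":[0,-0.086,-0.169],"gripper":0},{"angular":[0,0,0],"delta_pos":[0,-0.059,-0.18],"gripper":0},{"angular":[0,0,0],"delta_pos":[0,-0.032,-0.187],"gripper":0},{"angular":[0,0,0],"delta_pos":[0,-0.003,-0.19],"gripper":0}]'
python3 - <<'E'
from go import *
p,_=tool();v=RV.inv().apply(p-VO);q=4.77;print(v.round(4),'exp ',.038*np.sin(q),.08-.002+.038*np.cos(q),RV.inv().apply(state()['contact_force']).round(1),state()['gripper_width'])
E
```

```text
time: 11.92
tool_pos: [0.6227, -0.1326, 0.0778]
tool_rot: [0.002, 0.599, 0.8, -0.0]
contact_force: [11.8, -6.1, -12.1]
gripper_width: 0.236
[-0.0365 -0.2072  0.0778] exp  -0.037936955877961726 0.08018800793270615 [  9.6  -9.2 -12.1] 0.23568309905428783
```

```bash
python3 -m crank '[{"angular":[0,0,0],"delta_pos":[-0.03,0.03,-0.1],"gripper":0},{"angular":[0,0,0],"delta_pos":[-0.03,0.02,-0.1],"gripper":0},{"angular":[0,0,0],"delta_pos":[0,0,0],"gripper":0}]'
python3 - <<'E'
from go import *
p,_=tool();v=RV.inv().apply(p-VO);q=4.77;print(v.round(4),RV.inv().apply(state()['contact_force']).round(1),state()['gripper_width'])
E
```

```text
time: 12.3
tool_pos: [0.6226, -0.1325, 0.079]
tool_rot: [-0.001, 0.599, 0.8, -0.0]
contact_force: [16.1, -5.0, -25.0]
gripper_width: 0.231
[-0.0365 -0.2071  0.079 ] [ 14.1  -9.3 -25. ] 0.23117543981734617
```

The force rose from 12 N to 25 N over about 1 mm of motion, so the crank is at the hard stop. I'll hold there briefly, then open.

```bash
python3 -m crank '[{"angular":[0,0,0],"delta_pos":[0,0,0],"gripper":0},{"angular":[0,0,0],"delta_pos":[0,0,0],"gripper":0},{"angular":[0,0,0],"delta_pos":[0,0,0],"gripper":0.5},{"angular":[0,0,0],"delta_pos":[0,0,0],"gripper":0.7},{"angular":[0,0,0],"delta_pos":[0,0,0],"gripper":0.7},{"angular":[0,0,0],"delta_pos":[0,0,-0.5],"gripper":0.7},{"angular":[0,0,0],"delta_pos":[0,0,-1],"gripper":0.7},{"angular":[0,0,0],"delta_pos":[0,0,-1],"gripper":0.7},{"angular":[0,0,0],"delta_pos":[0,0,-1],"gripper":0.7},{"angular":[0,0,0],"delta_pos":[0,0,-1],"gripper":0.7},{"angular":[0,0,0],"delta_pos":[0,0,-0.5],"gripper":0.7},{"angular":[0,0,0],"delta_pos":[0,0,0],"gripper":0.7}]'
python3 fit.py e
```

```text
time: 13.8
tool_pos: [0.6249, -0.1327, 0.2378]
tool_rot: [0.002, 0.599, 0.801, 0.001]
contact_force: [-0.2, 0.2, 0.1]
gripper_width: 0.698
3.5 78.51 [5.9860e-01 7.8000e-02 2.9910e-01 4.0693e+00 1.0000e-04 2.1000e-03]
4.5 78.51 [5.9860e-01 7.8000e-02 2.9910e-01 4.0694e+00 1.0000e-04 2.1000e-03]
5.5 78.51 [5.9860e-01 7.8000e-02 2.9910e-01 4.0694e+00 1.0000e-04 2.1000e-03]
6.5 79.75 [ 5.9780e-01  8.0700e-02  3.0130e-01 -2.1872e+00 -3.0000e-04  1.1000e-03]
7.4 78.15 [5.99400e-01 7.52000e-02 2.97300e-01 1.03324e+01 6.00000e-04 3.10000e-03]
vise scene [353. 240.] 0.62 [-1.  -0.3]
vise side [339. 204.] 0.79 [1.6 0.1]
vise wrist [143. 272.] 0.55 [ 215.7 -337.8]
vise_jaw scene [342. 249.] 0.59 [ 0.8 -1.2]
vise_jaw side [349. 210.] 0.76 [-0.9  4.1]
crank_centre scene [294. 260.] 0.72 [ 1.3 -2.1]
crank_centre side [388. 241.] 0.67 [-2.3  0.1]
crank_grip scene [287. 259.] 0.65 [-0.6  0.5]
crank_grip side [372. 254.] 0.64 [ 1.8 -1.9]
crank_grip wrist [327. 169.] 0.68 [-0.3  3.6]
enclosure scene [357. 223.] 0.95 [-3.2 -1. ]
enclosure side [339. 190.] 0.6 [2.2 1.3]
lid_hinge side [358. 170.] 0.83 [ 1.  -0.7]
lid_handle scene [347. 183.] 0.63 [0.4 0.9]
lid_handle side [336. 168.] 0.68 [-1.2  1.7]
vise [0.5994 0.0752 0.    ]
vise_jaw [0.6109 0.0377 0.    ]
crank_centre [ 0.6578 -0.1156  0.08  ]
crank_grip [ 0.6292 -0.1244  0.0566]
enclosure [0.5992 0.0758 0.056 ]
lid_hinge [0.647  0.0905 0.1165]
lid_handle [0.5763 0.0688 0.1577]
15.0 [ 0.6242 -0.1325  0.2356] [ 0.6  0.1 -0.2]
```

View pics/e_wrist.png

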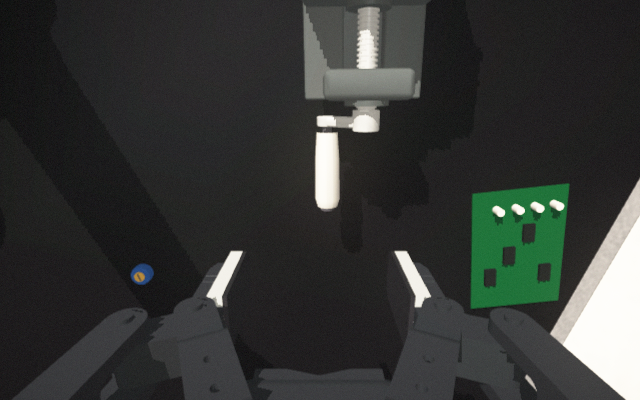

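Run:
```python
from h import *
VO=np.array([.5998,.0757,0]);RV=R.from_euler('z',.2950)
def pts(q):
    cy=-.199; c=np.array([0,cy,.08]);g=c+.038*np.array([np.sin(q),0,np.cos(q)])
    return [VO+RV.apply(x) for x in [c+[0,.042,0],g+[0,.042,0],g+[0,.033,0],g-[0,.033,0]]]
for c,box in [('wrist',(270,60,170,170)),('scene',(240,200,130,100)),('side',(330,190,100,100))]:
    im=cv2.imread(f'pics/e_{c}.png');x,y,w,h=box;k=4
    im=cv2.resize(im[y:y+h,x:x+w],None,fx=k,fy=k,interpolation=cv2.INTER_CUBIC);im=im[:600,:]
    for q,col in [(11.06,(0,0,255)),(10.6,(0,255,255)),(10.2,(0,255,0))]:
        a=((proj(P(c),pts(q))-[x,y]+.5)*k).astype(int)
        cv2.polylines(im,[a.reshape(-1,1,2)],False,col,1)
    cv2.imwrite(f'pics/e2_{c}.png',im)
```

```text
(no output)
```

View pics/e2_wrist.png

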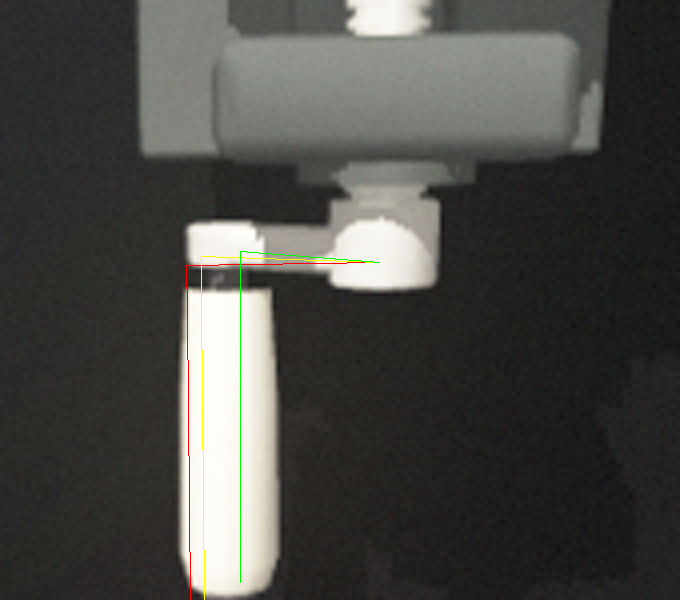

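View pics/e2_scene.png

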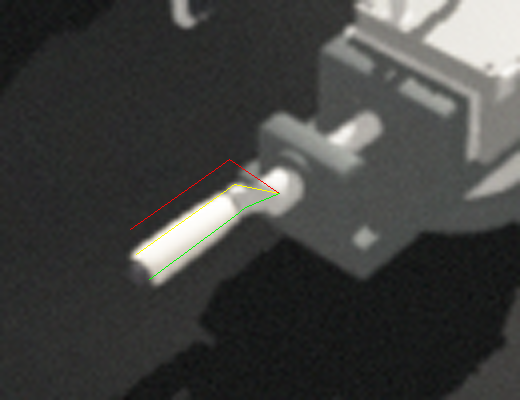

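View pics/e2_side.png

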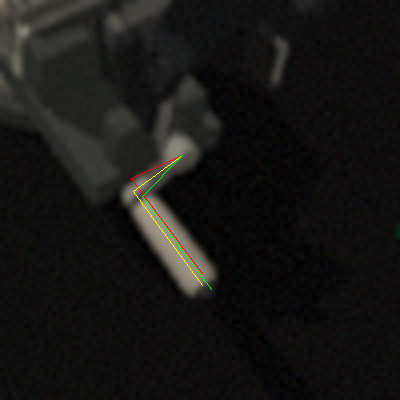

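The overlays show the crank at about q ≈ 10.45, not 11.06. It slipped or backed off near the stop, so I'll regrasp slightly deeper and finish the turn.

Run:
```python
from go import *
c=P('wrist');u=np.array(landmark_of('wrist','crank_grip')[0]['pixel'])
# ray at z=.0607
K,r,t=c;Rm=R.from_rotvec(r).as_matrix();C=-Rm.T@t;d=Rm.T@np.linalg.inv(K)@[u[0],u[1],1];X=C+d*(.0607-C[2])/d[2]
print(u,X,RV.inv().apply(X-VO))
T=X+RV.apply([0,-.004,-.007]);print(T);to(T)
```

```text
[327.  169.3] [ 0.62908488 -0.12078776  0.0607    ] [-0.02704367 -0.19768216  0.0607    ]
[ 0.63021258 -0.1246255   0.0537    ]
shares [0.2  0.27 6.07] rot deg [-0.    0.    0.01] F [-0.3  0.4  0.1] w 0.701 t 15.05
```

```bash
python3 -m crank '[{"angular":[0,0,0],"delta_pos":[0.1,0.2,1],"gripper":0.7},{"angular":[0,0,0],"delta_pos":[0.0,0.07,1],"gripper":0.7},{"angular":[0,0,0],"delta_pos":[0,0,1],"gripper":0.7},{"angular":[0,0,0],"delta_pos":[0,0,1],"gripper":0.7},{"angular":[0,0,0],"delta_pos":[0,0,1],"gripper":0.7},{"angular":[0,0,0],"delta_pos":[0,0,1],"gripper":0.7},{"angular":[0,0,0],"delta_pos":[0,0,0.1],"gripper":0.5},{"angular":[0,0,0],"delta_pos":[0,0,0],"gripper":0},{"angular":[0,0,0],"delta_pos":[0,0,0],"gripper":0},{"angular":[0,0,0],"delta_pos":[0,0,0],"gripper":0}]'
cat > cap.py <<'E'
from go import *
import sys
p,_=tool();s=state();print(RV.inv().apply(p-VO).round(4),RV.inv().apply(s['contact_force']).round(1),round(s['gripper_width'],3),s['time'])
n=sys.argv[1]
a=grab_frame('wrist')[:,:,::-1];b=grab_frame('scene')[180:300,230:380,::-1];b=cv2.resize(b,(500,400))
cv2.imwrite(f'pics/{n}.png',cv2.resize(np.hstack([a,b]),(800,281)))
E
python3 cap.py f
```

```text
time: 16.3
tool_pos: [0.6317, -0.1276, 0.0539]
tool_rot: [0.001, 0.599, 0.801, 0.0]
contact_force: [-1.1, -0.4, -0.7]
gripper_width: 0.229
[-0.0264 -0.205   0.0539] [-1.2 -0.1 -0.7] 0.229 16.3
```

View pics/f.png

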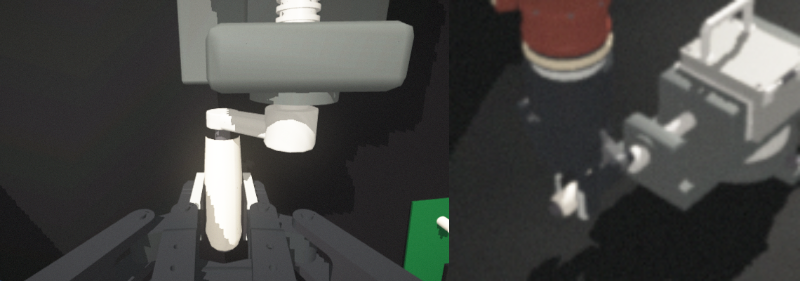

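```bash
python3 -m crank '[{"angular":[0,0,0],"delta_pos":[0,-0.1,-0.13],"gripper":0},{"angular":[0,0,0],"delta_pos":[0,-0.083,-0.145],"gripper":0},{"angular":[0,0,0],"delta_pos":[0,-0.067,-0.155],"gripper":0},{"angular":[0,0,0],"delta_pos":[0,0,0],"gripper":0}]'
python3 cap.py g
```

```text
time: 16.9
tool_pos: [0.6244, -0.1297, 0.0663]
tool_rot: [0.001, 0.599, 0.801, 0.0]
contact_force: [3.8, -0.1, -2.3]
gripper_width: 0.234
[-0.0341 -0.2049  0.0663] [ 3.6 -1.2 -2.3] 0.234 16.9
```

View pics/g.png

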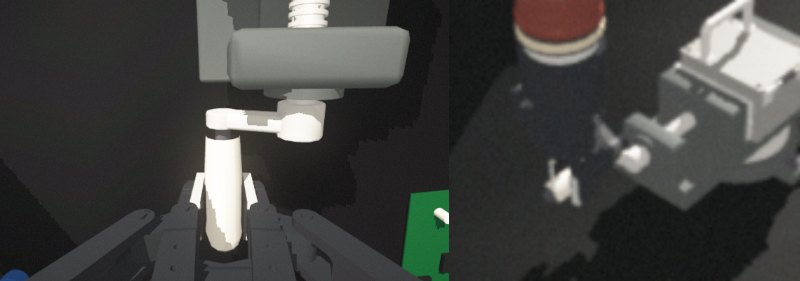

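```bash
python3 -m crank '[{"angular":[0,0,0],"delta_pos":[0,-0.04,-0.16],"gripper":0},{"angular":[0,0,0],"delta_pos":[0,-0.02,-0.16],"gripper":0},{"angular":[0,0,0],"delta_pos":[0,0.0,-0.17],"gripper":0},{"angular":[0,0,0],"delta_pos":[0,0,0],"gripper":0},{"angular":[0,0,0],"delta_pos":[0,0,0],"gripper":0}]'
python3 cap.py i
```

```text
time: 17.62
tool_pos: [0.6221, -0.1304, 0.0795]
tool_rot: [0.0, 0.599, 0.801, -0.0]
contact_force: [5.9, -2.0, -5.6]
gripper_width: 0.228
[-0.0364 -0.2049  0.0795] [ 5.  -3.6 -5.6] 0.228 17.625
```

View pics/i.png

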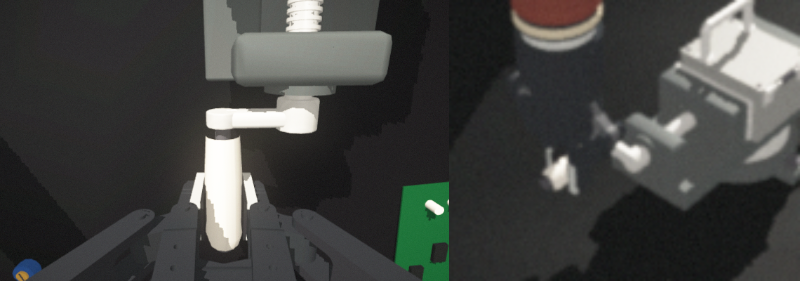

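```bash
python3 -m crank '[{"angular":[0,0,0],"delta_pos":[0,0.01,-0.1],"gripper":0},{"angular":[0,0,0],"delta_pos":[0,0.01,-0.1],"gripper":0},{"angular":[0,0,0],"delta_pos":[0,0,0],"gripper":0}]'
python3 cap.py j
```

```text
time: 18.1
tool_pos: [0.622, -0.1303, 0.0819]
tool_rot: [0.0, 0.599, 0.801, -0.0]
contact_force: [13.2, -5.3, -21.5]
gripper_width: 0.232
[-0.0365 -0.2048  0.0819] [ 11.1  -8.8 -21.5] 0.232 18.1
```

View pics/j.png

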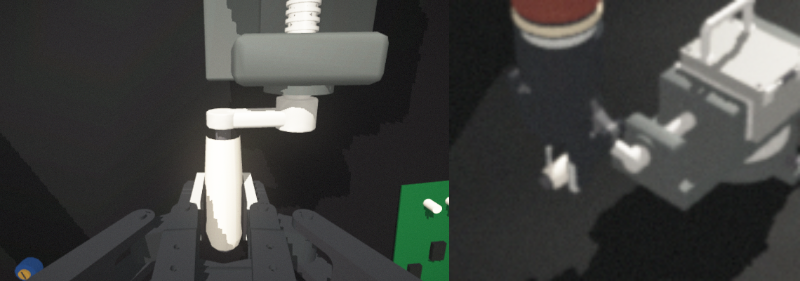

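The crank is at the stop again, with the arm level in the wrist view. This time I'll relieve the force first, then open slowly while watching it.

```bash
python3 -m crank '[{"angular":[0,0,0],"delta_pos":[0,0,0],"gripper":0},{"angular":[0,0,0],"delta_pos":[-0.04,0.06,0.05],"gripper":0},{"angular":[0,0,0],"delta_pos":[-0.04,0.06,0.08],"gripper":0},{"angular":[0,0,0],"delta_pos":[0,0,0],"gripper":0}]'
python3 cap.py k
python3 -m crank '[{"angular":[0,0,0],"delta_pos":[0,0,0],"gripper":0.27},{"angular":[0,0,0],"delta_pos":[0,0,0],"gripper":0.3}]'
python3 cap.py l
python3 -m crank '[{"angular":[0,0,0],"delta_pos":[0,0,0],"gripper":0.45},{"angular":[0,0,0],"delta_pos":[0,0,0],"gripper":0.55},{"angular":[0,0,0],"delta_pos":[0,0,0],"gripper":0.55}]'
python3 cap.py m
python3 -c "
import cv2,numpy as np
cv2.imwrite('pics/klm.png',np.vstack([cv2.imread(f'pics/{c}.png')[50:250] for c in 'klm']))"
```

```text
time: 18.7
tool_pos: [0.6224, -0.1304, 0.079]
tool_rot: [-0.006, 0.599, 0.801, -0.003]
contact_force: [-7.7, -1.5, -7.3]
gripper_width: 0.228
[-0.0362 -0.205   0.079 ] [-7.9  0.7 -7.3] 0.228 18.7
time: 19.05
tool_pos: [0.6279, -0.1313, 0.084]
tool_rot: [0.001, 0.599, 0.801, 0.0]
contact_force: [1.1, 0.2, 0.7]
gripper_width: 0.301
[-0.0311 -0.2075  0.084 ] [ 1.1 -0.1  0.7] 0.301 19.05
time: 19.52
tool_pos: [0.627, -0.1311, 0.0825]
tool_rot: [0.0, 0.599, 0.801, 0.0]
contact_force: [0.7, -0.3, 0.5]
gripper_width: 0.551
[-0.032  -0.207   0.0825] [ 0.6 -0.4  0.5] 0.551 19.525
```

View pics/klm.png

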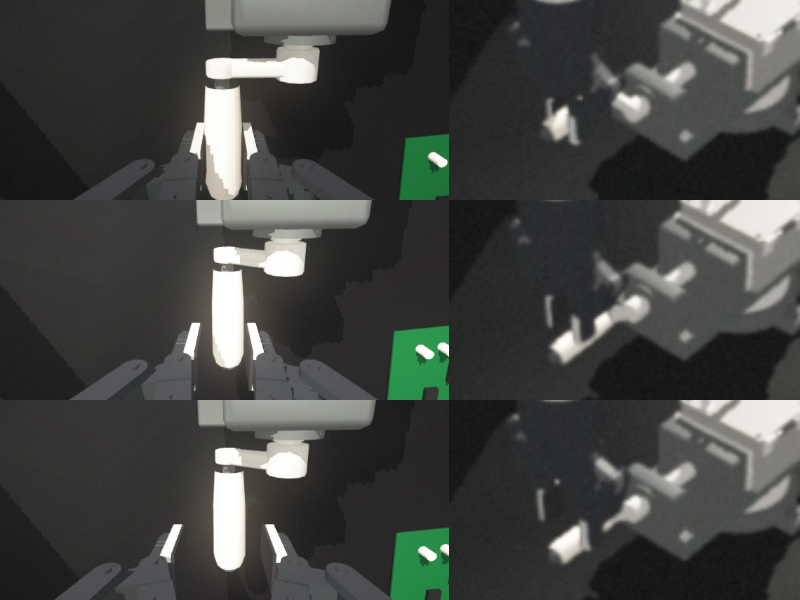

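```bash
python3 -m crank '[{"angular":[0,0,0],"delta_pos":[0.08,0.18,0.48],"gripper":0.55},{"angular":[0,0,0],"delta_pos":[0,0,0.5],"gripper":0.4},{"angular":[0,0,0],"delta_pos":[0,0,0],"gripper":0},{"angular":[0,0,0],"delta_pos":[0,0,0],"gripper":0},{"angular":[0,0,0],"delta_pos":[0,0,0],"gripper":0}]'
python3 cap.py n
python3 -m crank '[{"angular":[0,0,0],"delta_pos":[0,-0.1,-0.13],"gripper":0},{"angular":[0,0,0],"delta_pos":[0,-0.083,-0.145],"gripper":0},{"angular":[0,0,0],"delta_pos":[0,0,0],"gripper":0},{"angular":[0,0,0],"delta_pos":[0,0,0],"gripper":0}]'
python3 cap.py n2
python3 -m crank '[{"angular":[0,0,0],"delta_pos":[0,0,0.06],"gripper":0},{"angular":[0,0,0],"delta_pos":[0,0,0],"gripper":0}]'
python3 cap.py n3
```

```text
time: 20.25
tool_pos: [0.6289, -0.1266, 0.0504]
tool_rot: [-0.003, 0.599, 0.801, -0.001]
contact_force: [-4.5, 0.3, -10.8]
gripper_width: 0.233
[-0.0288 -0.2032  0.0504] [ -4.3   1.5 -10.8] 0.233 20.25
time: 20.85
tool_pos: [0.6239, -0.1281, 0.0603]
tool_rot: [-0.003, 0.599, 0.801, -0.001]
contact_force: [-7.9, 2.1, -7.4]
gripper_width: 0.235
[-0.0341 -0.2033  0.0603] [-7.   4.3 -7.4] 0.235 20.85
time: 21.2
tool_pos: [0.6243, -0.128, 0.0589]
tool_rot: [-0.002, 0.599, 0.801, -0.001]
contact_force: [-7.1, 3.1, -7.2]
gripper_width: 0.229
[-0.0336 -0.2033  0.0589] [-6.   5.  -7.2] 0.229 21.2
```

```bash
cat > tq.py <<'E'
from go import *
p,_=tool();v=RV.inv().apply(p-VO);f=RV.inv().apply(state()['contact_force'])
q=np.arctan2(v[0]-.002,v[2]-.078)%(2*np.pi)
t=np.array([np.cos(q),0,-np.sin(q)]);r=np.array([np.sin(q),0,np.cos(q)])
print('q',q.round(3),q.round(3)+6.283,'R',np.hypot(v[0]-.002,v[2]-.078).round(4),'Ft',(f@t).round(1),'Fr',(f@r).round(1),'t',state()['time'])
E
python3 tq.py
python3 -m crank '[{"angular":[0,0,0],"delta_pos":[0,0,0.06],"gripper":0},{"angular":[0,0,0],"delta_pos":[0,-0.1,0],"gripper":0},{"angular":[0,0,0],"delta_pos":[0,0,0],"gripper":0}]'; python3 tq.py
python3 -m crank '[{"angular":[0,0,0],"delta_pos":[0,0.02,0.06],"gripper":0},{"angular":[0,0,0],"delta_pos":[0,0,0],"gripper":0}]'; python3 tq.py
python3 -m crank '[{"angular":[0,0,0],"delta_pos":[0,0.02,0.06],"gripper":0},{"angular":[0,0,0],"delta_pos":[0,0,0],"gripper":0}]'; python3 tq.py
```

```text
q 4.221 10.504000000000001 R 0.0404 Ft -3.4 Fr 8.7 t 21.3
time: 21.68
tool_pos: [0.6243, -0.1281, 0.0587]
tool_rot: [0.0, 0.599, 0.801, 0.002]
contact_force: [-0.7, 6.9, -7.0]
gripper_width: 0.232
q 4.216 10.499 R 0.0406 Ft -6.8 Fr 2.2 t 21.675
time: 21.92
tool_pos: [0.6249, -0.1279, 0.0574]
tool_rot: [0.0, 0.599, 0.801, 0.002]
contact_force: [-1.9, 7.2, -5.3]
gripper_width: 0.235
q 4.181 10.464 R 0.0406 Ft -4.7 Fr 2.5 t 21.925
time: 22.18
tool_pos: [0.6256, -0.1277, 0.0558]
tool_rot: [0.0, 0.599, 0.801, 0.002]
contact_force: [-3.3, 7.6, -3.6]
gripper_width: 0.231
q 4.138 10.421 R 0.0409 Ft -2.5 Fr 2.9 t 22.175
```

```bash
python3 -m crank '[{"angular":[0,0,0],"delta_pos":[0.03,-0.06,-0.16],"gripper":0},{"angular":[0,0,0],"delta_pos":[0.03,-0.05,-0.16],"gripper":0},{"angular":[0,0,0],"delta_pos":[0.03,-0.03,-0.16],"gripper":0},{"angular":[0,0,0],"delta_pos":[0.03,-0.02,-0.16],"gripper":0},{"angular":[0,0,0],"delta_pos":[0.03,-0.0,-0.16],"gripper":0},{"angular":[0,0,0],"delta_pos":[0,0,0],"gripper":0}]'; python3 tq.py
python3 -m crank '[{"angular":[0,0,0],"delta_pos":[0,0,-0.1],"gripper":0},{"angular":[0,0,0],"delta_pos":[0,0,-0.05],"gripper":0},{"angular":[0,0,0],"delta_pos":[0,0,0],"gripper":0}]'; python3 tq.py
```

```text
time: 22.92
tool_pos: [0.6214, -0.1286, 0.0756]
tool_rot: [0.006, 0.6, 0.8, 0.001]
contact_force: [22.3, -5.7, -32.3]
gripper_width: 0.233
q 4.649 10.932 R 0.0387 Ft -33.5 Fr -17.7 t 22.925
time: 23.3
tool_pos: [0.6212, -0.1285, 0.076]
tool_rot: [0.006, 0.6, 0.8, 0.002]
contact_force: [32.5, -9.5, -50.4]
gripper_width: 0.234
q 4.661 10.943999999999999 R 0.0389 Ft -51.8 Fr -25.9 t 23.3
```

```bash
python3 -m crank '[{"angular":[0,0,0],"delta_pos":[0,0.1,0.12],"gripper":0},{"angular":[0,0,0],"delta_pos":[0,0.05,0.12],"gripper":0},{"angular":[0,0,0],"delta_pos":[0,0,0],"gripper":0}]'; python3 tq.py
python3 -m crank '[{"angular":[0,0,0],"delta_pos":[0,0.05,0.07],"gripper":0},{"angular":[0,0,0],"delta_pos":[0,0,0],"gripper":0}]'; python3 tq.py
python3 -m crank '[{"angular":[0,0,0],"delta_pos":[0,0,0.05],"gripper":0},{"angular":[0,0,0],"delta_pos":[0,0,0],"gripper":0}]'; python3 tq.py
```

```text
time: 23.68
tool_pos: [0.6217, -0.1286, 0.0747]
tool_rot: [0.001, 0.599, 0.801, -0.003]
contact_force: [-1.1, -9.1, -10.9]
gripper_width: 0.231
q 4.626 10.909 R 0.0384 Ft -10.5 Fr 4.6 t 23.675
time: 23.92
tool_pos: [0.6218, -0.1286, 0.0728]
tool_rot: [-0.001, 0.599, 0.801, -0.005]
contact_force: [-7.2, -10.4, -6.5]
gripper_width: 0.232
q 4.578 10.861 R 0.0386 Ft -5.1 Fr 10.6 t 23.925
time: 24.18
tool_pos: [0.6218, -0.1286, 0.0715]
tool_rot: [-0.001, 0.599, 0.801, -0.004]
contact_force: [-6.5, -10.6, -5.6]
gripper_width: 0.236
q 4.544 10.827 R 0.0387 Ft -3.9 Fr 10.1 t 24.175
```

```bash
python3 -m crank '[{"angular":[0,0,0],"delta_pos":[0.05,-0.08,0.1],"gripper":0},{"angular":[0,0,0],"delta_pos":[0.05,0,0],"gripper":0}]'; python3 tq.py
python3 -m crank '[{"angular":[0,0,0],"delta_pos":[-0.2,0.0,0.1],"gripper":0},{"angular":[0,0,0],"delta_pos":[0,0,0],"gripper":0}]'; python3 tq.py
python3 -m crank '[{"angular":[0,0,0],"delta_pos":[0,0.03,0.1],"gripper":0},{"angular":[0,0,0],"delta_pos":[0,0,0],"gripper":0}]'; python3 tq.py; python3 cap.py o
```

```text
time: 24.42
tool_pos: [0.6218, -0.1284, 0.0701]
tool_rot: [0.005, 0.599, 0.801, -0.004]
contact_force: [1.6, -17.8, -10.4]
gripper_width: 0.231
q 4.509 10.792000000000002 R 0.039 Ft -9.5 Fr 5.5 t 24.425
time: 24.68
tool_pos: [0.6223, -0.1286, 0.0659]
tool_rot: [-0.001, 0.599, 0.801, -0.0]
contact_force: [-2.1, 1.5, -5.7]
gripper_width: 0.237
q 4.402 10.685 R 0.0396 Ft -4.9 Fr 3.3 t 24.675
time: 24.92
tool_pos: [0.6232, -0.1283, 0.0624]
tool_rot: [-0.0, 0.599, 0.801, -0.001]
contact_force: [-4.8, -1.1, -5.8]
gripper_width: 0.233
q 4.312 10.595 R 0.04 Ft -3.4 Fr 6.8 t 24.925
[-0.0348 -0.2032  0.0624] [-4.9  0.3 -5.8] 0.233 24.925
```

View pics/o.png

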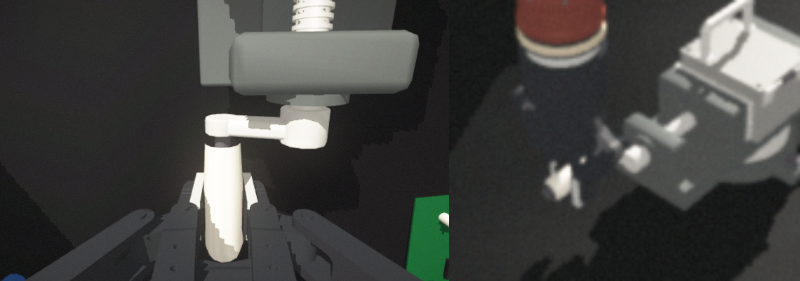

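```bash
python3 -m crank '[{"angular":[0,0,0],"delta_pos":[0,-0.05,0.06],"gripper":0},{"angular":[0,0,0],"delta_pos":[0,0,0],"gripper":0}]'; python3 tq.py
python3 -m crank '[{"angular":[0,0,0],"delta_pos":[0,0,0.06],"gripper":0},{"angular":[0,0,0],"delta_pos":[0,0,0],"gripper":0}]'; python3 tq.py
python3 -m crank '[{"angular":[0,0,0],"delta_pos":[0,0,0.06],"gripper":0},{"angular":[0,0,0],"delta_pos":[0,0,0],"gripper":0}]'; python3 tq.py
```

```text
time: 25.28
tool_pos: [0.6233, -0.1283, 0.0616]
tool_rot: [0.001, 0.599, 0.801, 0.001]
contact_force: [-0.4, 1.5, -4.4]
gripper_width: 0.232
q 4.291 10.574000000000002 R 0.0402 Ft -4.1 Fr 1.7 t 25.275
time: 25.52
tool_pos: [0.6238, -0.1282, 0.0601]
tool_rot: [0.001, 0.599, 0.801, 0.001]
contact_force: [2.8, 2.9, -3.3]
gripper_width: 0.23
q 4.254 10.536999999999999 R 0.0404 Ft -4.5 Fr -1.7 t 25.525
time: 25.78
tool_pos: [0.6243, -0.128, 0.0587]
tool_rot: [0.002, 0.599, 0.801, 0.002]
contact_force: [3.9, 4.6, -2.6]
gripper_width: 0.233
q 4.216 10.499 R 0.0406 Ft -4.7 Fr -3.2 t 25.775
```

```bash
python3 -m crank '[{"angular":[0,0,0],"delta_pos":[0,0.06,0.06],"gripper":0},{"angular":[0,0,0],"delta_pos":[0,0.03,0.03],"gripper":0},{"angular":[0,0,0],"delta_pos":[0,0,0],"gripper":0}]'; python3 tq.py
python3 -m crank '[{"angular":[0,0,0],"delta_pos":[0,0.03,0.06],"gripper":0},{"angular":[0,0,0],"delta_pos":[0,0,0],"gripper":0}]'; python3 tq.py; python3 cap.py o2
```

```text
time: 26.15
tool_pos: [0.6258, -0.1276, 0.0552]
tool_rot: [0.001, 0.599, 0.801, 0.001]
contact_force: [4.0, 4.0, -0.6]
gripper_width: 0.23
q 4.123 10.406 R 0.041 Ft -3.2 Fr -3.8 t 26.15
time: 26.4
tool_pos: [0.6268, -0.1273, 0.0535]
tool_rot: [0.001, 0.599, 0.801, 0.001]
contact_force: [3.5, 4.1, 0.1]
gripper_width: 0.233
q 4.076 10.359 R 0.0412 Ft -2.6 Fr -3.7 t 26.4
[-0.0311 -0.2033  0.0535] [4.5 3.  0.1] 0.233 26.4
```

```bash
python3 -m crank '[{"angular":[0,0,0],"delta_pos":[0,0.04,0],"gripper":0},{"angular":[0,0,0],"delta_pos":[0,0,0],"gripper":0}]'; python3 tq.py; python3 cap.py p
python3 -m crank '[{"angular":[0,0,0],"delta_pos":[0,0,0],"gripper":0.28},{"angular":[0,0,0],"delta_pos":[0,0,0],"gripper":0.5},{"angular":[0,0,0],"delta_pos":[0,0,0],"gripper":0.6}]'; python3 cap.py p2
python3 -c "
import cv2,numpy as np
cv2.imwrite('pics/p3.png',np.vstack([cv2.imread(f'pics/{c}.png') for c in ['p','p2']]))"
```

```text
time: 26.75
tool_pos: [0.627, -0.1272, 0.053]
tool_rot: [0.0, 0.599, 0.801, -0.0]
contact_force: [1.1, 3.8, 0.8]
gripper_width: 0.23
q 4.061 10.344000000000001 R 0.0413 Ft -0.6 Fr -2.2 t 26.75
[-0.0308 -0.2032  0.053 ] [2.1 3.3 0.8] 0.23 26.75
time: 27.22
tool_pos: [0.6267, -0.1275, 0.0527]
tool_rot: [-0.0, 0.599, 0.801, -0.0]
contact_force: [-0.2, 0.3, -0.9]
gripper_width: 0.599
[-0.0313 -0.2035  0.0527] [-0.1  0.3 -0.9] 0.599 27.225
```

View pics/p3.png

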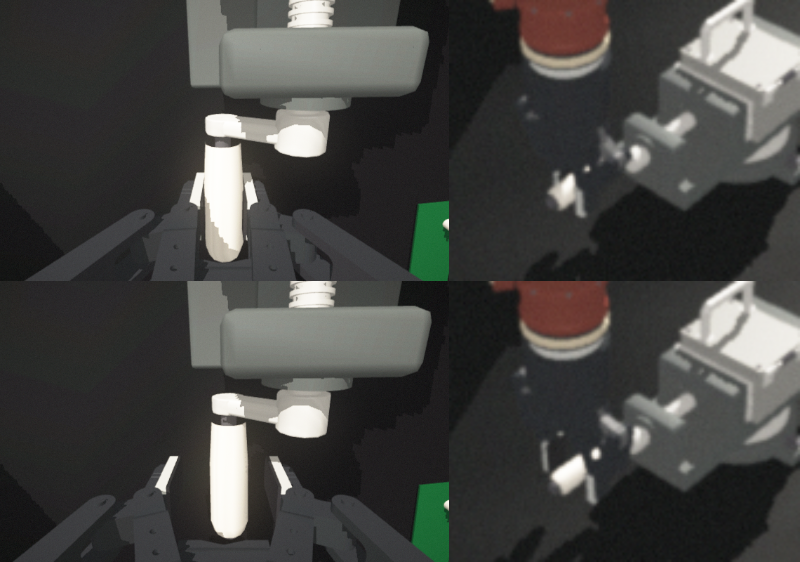

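The roller settled slightly and is static at q ≈ 10.3, the same place as after both earlier releases. That is past the bite point, where friction holds the clamp load. I'll go up and over to the handle, then test the clamp by pulling on the closed handle before lifting.

```bash
python3 -m crank '[{"angular":[0,0,0],"delta_pos":[0,0,-0.6],"gripper":0.6},{"angular":[0,0,0],"delta_pos":[0,0,-1],"gripper":0.6},{"angular":[0,0,0],"delta_pos":[0,0,-1],"gripper":0.6},{"angular":[0,0,0],"delta_pos":[0,0,-1],"gripper":0.6},{"angular":[0,0,0],"delta_pos":[0,0,-1],"gripper":0.6},{"angular":[0,0,0],"delta_pos":[0,0,-1],"gripper":0.6},{"angular":[0,0,0],"delta_pos":[0,0,-0.9],"gripper":0.6}]'
python3 - <<'E'
from go import *
to(np.array([.5764,.0692,.24]))
E
```

```text
time: 28.2
tool_pos: [0.6271, -0.1272, 0.2509]
tool_rot: [0.001, 0.599, 0.801, 0.0]
contact_force: [0.5, -0.2, -0.4]
gripper_width: 0.601
shares [6.76 0.22 0.35] rot deg [0.12 0.09 0.02] F [ 0.5 -0.2 -0.4] w 0.601 t 28.2
```

```bash
python3 -m crank '[{"angular":[0,0,0],"delta_pos":[0.9,0.03,0.05],"gripper":0.6},{"angular":[0,0,0],"delta_pos":[0.9,0.03,0.05],"gripper":0.6},{"angular":[0,0,0],"delta_pos":[0.9,0.03,0.05],"gripper":0.6},{"angular":[0,0,0],"delta_pos":[0.9,0.03,0.05],"gripper":0.6},{"angular":[0,0,0],"delta_pos":[0.9,0.03,0.05],"gripper":0.6},{"angular":[0,0,0],"delta_pos":[0.9,0.03,0.05],"gripper":0.6},{"angular":[0,0,0],"delta_pos":[0.9,0.03,0.05],"gripper":0.6},{"angular":[0,0,0],"delta_pos":[0.46,0.01,0],"gripper":0.6},{"angular":[0,0,0],"delta_pos":[0,0,0],"gripper":0.6}]'
python3 fit.py q | grep -E 'lid|crank|^[0-9]'
python3 - <<'E'
from go import *
to(np.array([.5764,.0692,.1557]))
E
```

```text
time: 29.32
tool_pos: [0.5753, 0.0704, 0.2369]
tool_rot: [-0.0, 0.598, 0.801, -0.0]
contact_force: [0.2, 0.3, -0.2]
gripper_width: 0.602
3.5 4.22 [6.0280e-01 7.9900e-02 2.6240e-01 3.9915e+00 0.0000e+00 3.2000e-03]
4.5 4.22 [6.0280e-01 7.9900e-02 2.6240e-01 3.9915e+00 0.0000e+00 3.2000e-03]
5.5 4.22 [6.0280e-01 7.9900e-02 2.6240e-01 3.9915e+00 0.0000e+00 3.2000e-03]
6.5 4.22 [6.0280e-01 7.9900e-02 2.6240e-01 3.9915e+00 0.0000e+00 3.2000e-03]
7.4 4.98 [6.03400e-01 7.77000e-02 2.64300e-01 1.02975e+01 1.30000e-03 2.40000e-03]
crank_centre scene [296. 257.] 0.87 [-1.4  0.6]
crank_centre side [385. 244.] 0.7 [-0.3 -2.3]
crank_grip scene [286. 259.] 0.57 [-0.1  0.7]
crank_grip side [372. 252.] 0.68 [ 2.  -0.1]
crank_grip wrist [316. 362.] 0.89 [-2.2 -0.3]
lid_hinge scene [373. 214.] 0.7 [ 0.9 -2.3]
lid_hinge side [360. 169.] 0.95 [-0.1 -0.5]
lid_hinge wrist [426. 195.] 0.57 [0.  0.9]
lid_handle scene [350. 184.] 0.52 [0.3 0.1]
lid_handle side [340. 166.] 0.68 [-4.5  1.5]
lid_handle wrist [325. 214.] 0.94 [ 0.9 -1.4]
crank_centre [ 0.6559 -0.1177  0.08  ]
crank_grip [ 0.6284 -0.1251  0.0549]
lid_hinge [0.6511 0.0929 0.1165]
lid_handle [0.5798 0.0737 0.1577]
30.525 [0.576  0.0694 0.2373] [-0.2  0.7 -0.7]
shares [-0.01  0.01  2.72] rot deg [-0.    0.    0.02] F [-0.2  0.7 -0.7] w 0.6 t 30.52
```

View pics/q_wrist.png

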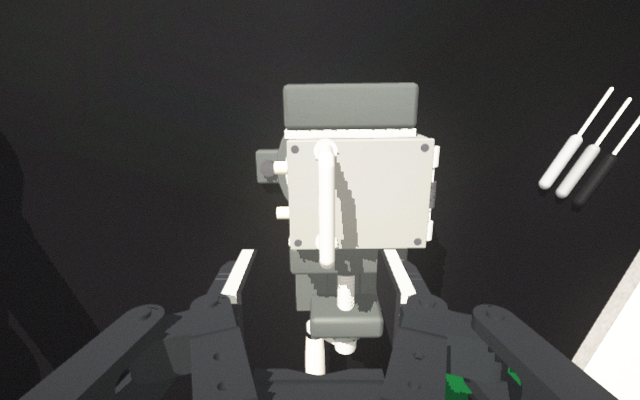

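View pics/q_scene.png

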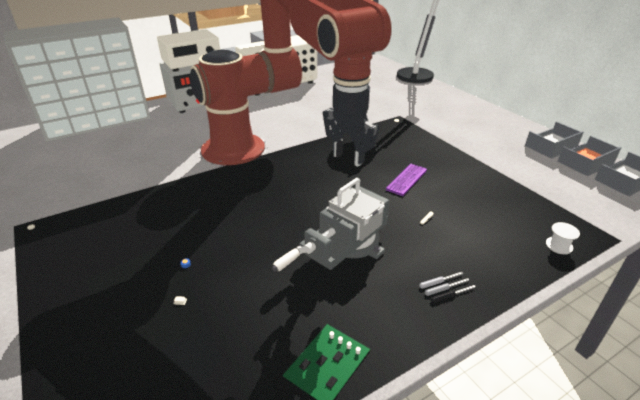

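The handle shows at (325,214) in the wrist view, about 5 mm to tool +y and 3 mm to tool +x. I'll correct that while descending.

```bash
python3 -m crank '[{"angular":[0,0,0],"delta_pos":[0.08,0.16,0.7],"gripper":0.6},{"angular":[0,0,0],"delta_pos":[0,0,0.7],"gripper":0.6},{"angular":[0,0,0],"delta_pos":[0,0,0.7],"gripper":0.6},{"angular":[0,0,0],"delta_pos":[0,0,0.62],"gripper":0.6},{"angular":[0,0,0],"delta_pos":[0,0,0],"gripper":0.3},{"angular":[0,0,0],"delta_pos":[0,0,0],"gripper":0},{"angular":[0,0,0],"delta_pos":[0,0,0],"gripper":0},{"angular":[0,0,0],"delta_pos":[0,0,0],"gripper":0}]'; python3 cap.py r
```

```text
time: 31.52
tool_pos: [0.5801, 0.0729, 0.1567]
tool_rot: [0.0, 0.599, 0.801, 0.0]
contact_force: [-3.0, -1.4, 2.6]
gripper_width: 0.092
[-0.0194  0.0019  0.1567] [-3.2 -0.5  2.6] 0.092 31.525
```

View pics/r.png

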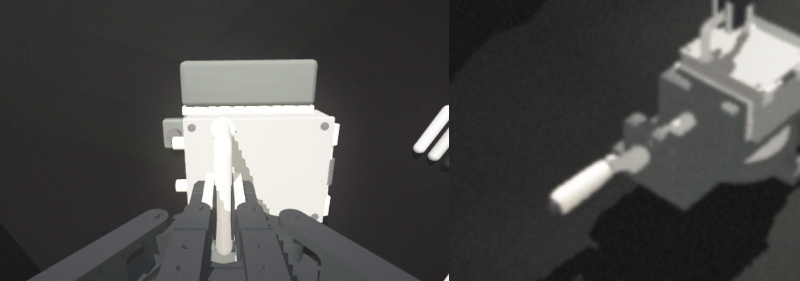

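Gripped on the bar. Now a gentle sideways pull with the lid staying shut, to check the clamp.

```bash
python3 -m crank '[{"angular":[0,0,0],"delta_pos":[0,-0.1,0],"gripper":0},{"angular":[0,0,0],"delta_pos":[0,-0.05,0],"gripper":0},{"angular":[0,0,0],"delta_pos":[0,0,0],"gripper":0}]'; python3 cap.py s
```

```text
time: 32.0
tool_pos: [0.5799, 0.0728, 0.1568]
tool_rot: [0.005, 0.599, 0.801, 0.005]
contact_force: [15.2, 4.0, -6.3]
gripper_width: 0.092
[-0.0197  0.0019  0.1568] [15.7 -0.5 -6.3] 0.092 32.0
```

Pulling 16 N sideways moved it only 0.3 mm, so the enclosure is firmly clamped. Next is the lid arc.

Run:
```python
import numpy as np
t=np.deg2rad(np.arange(0,61,5));x=-74*np.cos(t)+41*np.sin(t);z=74*np.sin(t)+41*np.cos(t)
for a,b,c in zip(np.arange(5,61,5),np.diff(x)/30,-np.diff(z)/30): print(a,b.round(3),c.round(3))
```

```text
5 0.128 -0.21
10 0.146 -0.198
15 0.163 -0.184
20 0.178 -0.169
25 0.193 -0.153
30 0.205 -0.136
35 0.216 -0.117
40 0.226 -0.098
45 0.233 -0.078
50 0.239 -0.057
55 0.243 -0.036
60 0.246 -0.015
```

```bash
python3 -m crank '[{"angular":[0,0,0],"delta_pos":[0,0.15,0],"gripper":0},{"angular":[0,0,0],"delta_pos":[0,0,0],"gripper":0},{"angular":[0,0,0],"delta_pos":[0,0.128,-0.21],"gripper":0},{"angular":[0,0,0],"delta_pos":[0,0,0],"gripper":0}]'; python3 cap.py t
```

```text
time: 32.6
tool_pos: [0.5822, 0.0736, 0.1605]
tool_rot: [-0.001, 0.599, 0.801, -0.002]
contact_force: [-3.7, -2.8, -3.8]
gripper_width: 0.094
[-0.0173  0.002   0.1605] [-4.3 -1.7 -3.8] 0.094 32.6
```

View pics/t.png

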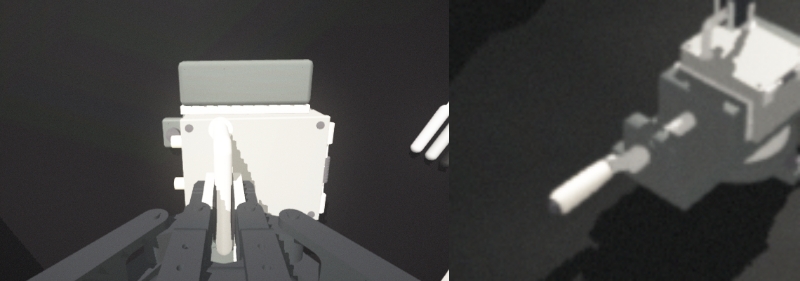

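```bash
python3 -m crank '[{"angular":[0,0,0],"delta_pos":[0,0.146,-0.198],"gripper":0},{"angular":[0,0,0],"delta_pos":[0,0.163,-0.184],"gripper":0},{"angular":[0,0,0],"delta_pos":[0,0.178,-0.169],"gripper":0},{"angular":[0,0,0],"delta_pos":[0,0.193,-0.153],"gripper":0},{"angular":[0,0,0],"delta_pos":[0,0.205,-0.136],"gripper":0},{"angular":[0,0,0],"delta_pos":[0,0,0],"gripper":0}]'; python3 cap.py u
```

```text
time: 33.45
tool_pos: [0.607, 0.0812, 0.1887]
tool_rot: [-0.002, 0.599, 0.801, -0.003]
contact_force: [-14.9, -3.6, 9.8]
gripper_width: 0.084
[0.0087 0.0023 0.1887] [-15.3   0.7   9.8] 0.084 33.45
```

View pics/u.png

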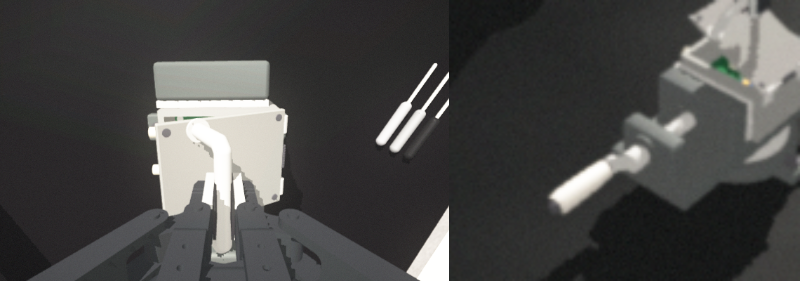

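```bash
python3 -m crank '[{"angular":[0,0,0],"delta_pos":[0,0.17,-0.2],"gripper":0},{"angular":[0,0,0],"delta_pos":[0,0.226,-0.11],"gripper":0},{"angular":[0,0,0],"delta_pos":[0,0.233,-0.085],"gripper":0},{"angular":[0,0,0],"delta_pos":[0,0,0],"gripper":0}]'; python3 cap.py v
cat > lid.py <<'E'
from go import *
import sys
c0=P('scene');grab_frame('scene');grab_frame('side');c1=P('side')
for n in ['lid_handle','lid_hinge','enclosure']:
    a=landmark_of('scene',n);b=landmark_of('side',n)
    if a and b:
        X,e=tri([c0,c1],[np.array(a[0]['pixel']),np.array(b[0]['pixel'])]);print(n,RV.inv().apply(X-VO).round(4),round(a[0]['conf'],2),round(b[0]['conf'],2),e.round(1))
E
python3 lid.py
```

```text
time: 34.05
tool_pos: [0.6253, 0.0868, 0.199]
tool_rot: [-0.002, 0.599, 0.801, -0.002]
contact_force: [-10.5, -2.9, 4.7]
gripper_width: 0.09
[0.0279 0.0025 0.199 ] [-10.9   0.1   4.7] 0.09 34.05
lid_handle [ 0.0255 -0.0016  0.2064] 0.46 0.63 1.3
lid_hinge [0.0533 0.0014 0.1152] 0.79 0.89 0.0
enclosure [0.0058 0.0075 0.0416] 0.77 0.72 0.3
```

View pics/v.png

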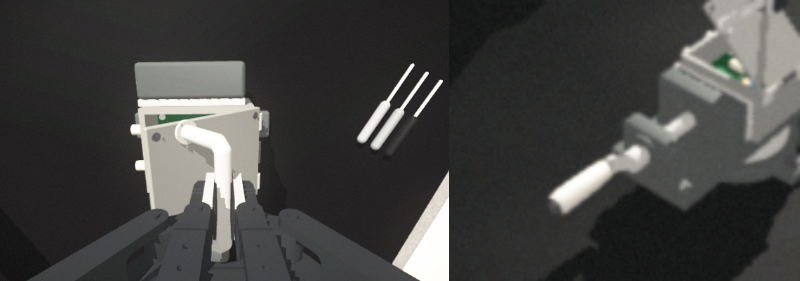

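```bash
python3 -m crank '[{"angular":[0,0,0],"delta_pos":[0,0.24,-0.07],"gripper":0},{"angular":[0,0,0],"delta_pos":[0,0.24,-0.05],"gripper":0},{"angular":[0,0,0],"delta_pos":[0,0.24,-0.03],"gripper":0},{"angular":[0,0,0],"delta_pos":[0,0.1,0],"gripper":0},{"angular":[0,0,0],"delta_pos":[0,0,0],"gripper":0}]'; python3 cap.py w; python3 lid.py
python3 - <<'E'
from h import *
for n in ['side','scene']:
    im=grab_frame(n); b=im[130:260,260:430] if n=='scene' else im[110:260,270:430]
    cv2.imwrite(f'pics/w_{n}.png',cv2.resize(b[:,:,::-1],None,fx=4,fy=4,interpolation=cv2.INTER_CUBIC))
E
```

```text
time: 35.17
tool_pos: [0.6493, 0.0942, 0.2046]
tool_rot: [-0.002, 0.599, 0.801, -0.001]
contact_force: [-9.2, -2.2, 7.2]
gripper_width: 0.093
[0.053  0.0028 0.2046] [-9.4  0.5  7.2] 0.093 35.175
lid_handle [ 0.0538 -0.0362  0.1045] 0.74 0.59 37.4
lid_hinge [0.0709 0.0027 0.1449] 0.57 0.7 11.8
enclosure [-0.0025  0.0134  0.0444] 0.87 0.95 0.4
```

View pics/w_scene.png

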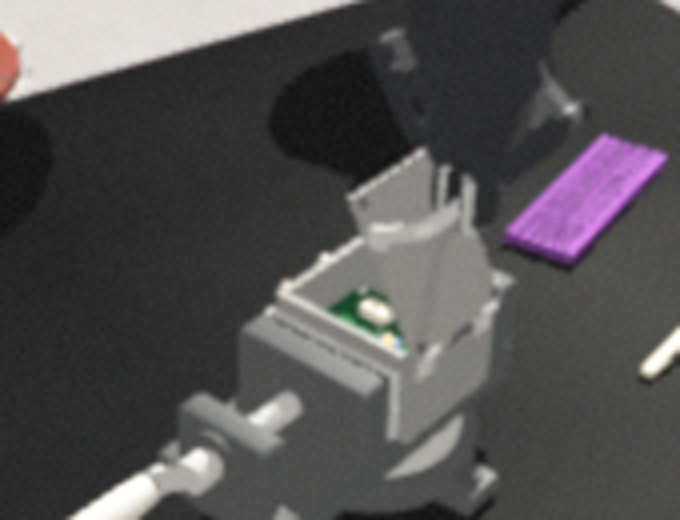

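View pics/w_side.png

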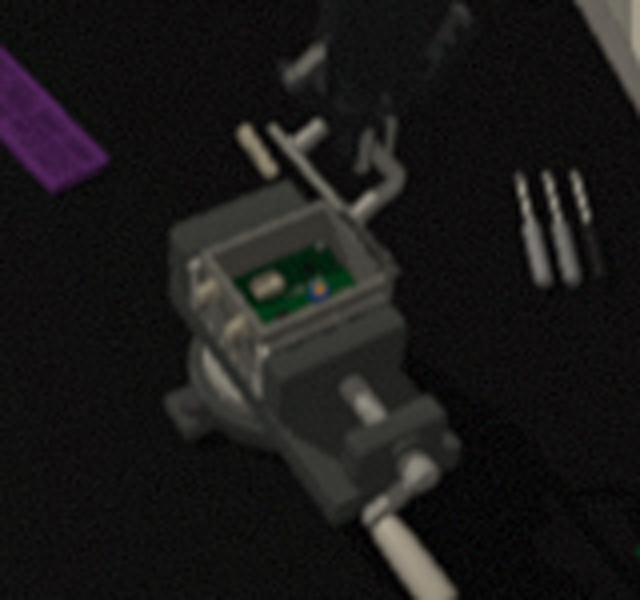

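View pics/w.png

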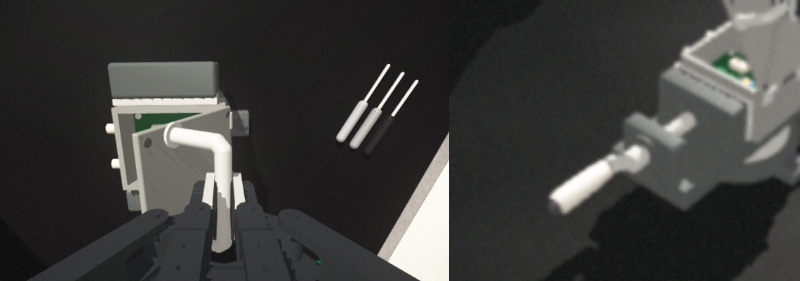

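```bash
cat > ov.py <<'E'
from go import *
import sys
h=np.array([.0535,.0015,.1165])
def lid(t,pts):
    t=np.deg2rad(t);return [VO+RV.apply(h+[x*np.cos(t)+z*np.sin(t),y,-x*np.sin(t)+z*np.cos(t)]) for x,y,z in pts]
plate=[(0,-.041,5e-3),(-.101,-.041,5e-3),(-.101,.041,5e-3),(0,.041,5e-3),(0,-.041,5e-3)]
bar=[(-.074,-.03,.041),(-.074,.03,.041)]
for n,(x,y,w,hh) in dict(side=(290,110,110,110),scene=(320,140,90,90)).items():
    im=grab_frame(n)[y:y+hh,x:x+w,::-1];k=5;im=cv2.resize(im,None,fx=k,fy=k,interpolation=cv2.INTER_CUBIC);im=cv2.convertScaleAbs(im,alpha=1.5)
    for t,c in [(50,(255,100,0)),(60,(0,255,0)),(70,(0,0,255))]:
        for L in (plate,bar):
            a=((proj(P(n),lid(t,L))-[x,y]+.5)*k).astype(int);cv2.polylines(im,[a.reshape(-1,1,2)],False,c,1)
    cv2.imwrite(f'pics/ov_{sys.argv[1]}_{n}.png',im)
E
python3 ov.py 1
```

```text
(no output)
```

View pics/ov_1_side.png

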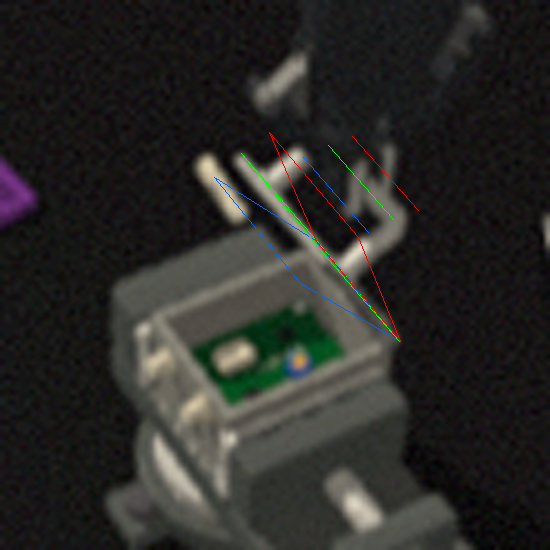

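View pics/ov_1_scene.png

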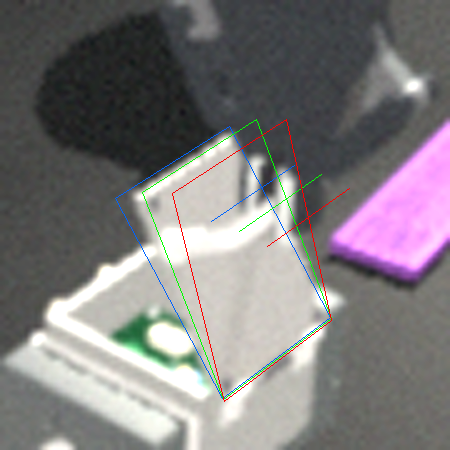

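Both overlays match the lid at about 60°: the plate edge in the side view, and the left corner and bar in the scene view. I'll check that it is steady, then hand in.

```bash
python3 -m crank '[{"angular":[0,0,0],"delta_pos":[0,0,0],"gripper":0},{"angular":[0,0,0],"delta_pos":[0,0,0],"gripper":0},{"angular":[0,0,0],"delta_pos":[0,0,0],"gripper":0},{"angular":[0,0,0],"delta_pos":[0,0,0],"gripper":0}]'; python3 cap.py x; python3 -c "
from plant import *
print(job_done())"
```

```text
time: 36.38
tool_pos: [0.6492, 0.0941, 0.2046]
tool_rot: [-0.002, 0.599, 0.801, -0.001]
contact_force: [-9.5, -1.9, 7.2]
gripper_width: 0.091
[0.0529 0.0028 0.2046] [-9.7  0.9  7.2] 0.091 36.375
the job is handed in; nothing more can be done
None
```

I cranked the vise clockwise to its hard stop. I then lifted the lid by the bar handle and handed the job in at about 36 s, still holding it at 60°. No verdict was reported.

**Last checks**
- **Lid angle:** the side and scene overlays and the arm's own position all put it at about 60°, give or take 2–3°. TCP and forces stayed steady over the last half second of holding, with the bar still gripped.
- **Clamp test:** before lifting, a 16 N sideways pull on the closed handle moved it only about 0.3 mm, so the enclosure was held firmly. The side and scene views showed no sign of it lifting. I never measured its tilt or height.
- **Loose parts:** I kept clear of all of them. I did not measure their positions again at the end.

**What disagreed**
- **Crank did not stay put:** each of the three times I let go, it backed off from the stop (about 11.06 rad) to about 10.3 rad and stopped there. That is still past the bite point at 10.05. I could not read the jaw force directly, so the pull test is my only evidence that it stays above 15 N.
- **Lid landmarks:** with the gripper in the way, the final landmark fix on the handle and hinge was inconsistent between cameras, so I relied on the overlays instead.
- **Force on the tool:** while holding, the tool felt about 12 N, against the 6 N expected at the handle. I did not find out why.

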